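# Slide the cast carrier under the shield and into its side bay

### The arm

A 6-joint arm with a two-finger parallel gripper is mounted at the origin on the work surface. World frame = base frame: x ahead of the robot, y to its left, z up, the work surface at z = 0. Lengths are in m, angles in degrees, forces in N, time in s.
With the tool pointing down it reaches from about 0.35 to 0.925 m from the base axis. Payload 6.4 kg.
Tool frame: the origin (TCP) lies between the finger pads; the fingertips stand 17 mm ahead of it and the grasp point (between the pads) lies 2 mm behind it; z points along the fingers, y is the line along which they close (so a half turn about z gives the same grasp; the last joint's range is limited). The gripper opens to 94 mm and grips with 3 to 60 N. Pads are 16 mm wide; open, the fingers measure 119 mm over their backs; the gripper's body (75 mm by 177 mm) begins 78 mm behind the grasp point.
Start: joints at [-76.324, 14.043, 89.255, -0, 76.702, -9.975], TCP at [0.261, -0.595, 0.222] pointing down, gripper open.
Joint ranges: [-179.41, 179.41], [-58.25, 129.5], [7.25, 145.43], [-54.29, 234.29], [11.92, 165.04], [-157.13, 157.13]. Speed limits (degrees/s): [147.25, 147.25, 180, 180, 180, 180].

### API

Orientations are given as [roll, pitch, yaw] about the fixed x, y, z axes, in that order (R = Rz(yaw) Ry(pitch) Rx(roll)).
In Python, from plant import ctrl, cams gives the robot as it stands. The module is installed in compiled form; this text tells all that it offers.
- The arm moves only by the tool jog_arm, never from a script. Its argument "moves" is a list of rows, each an object of numbers: "tx", "ty", "tz": the shift along the tool's x, y, z normalised to -1 to 1, where 1 is 150 mm; "rx", "ry", "rz": the turn, a rotation vector about the tool's x, y, z normalised to -1 to 1, where 1 is pi rad; "grip": the closure, from -1 (fully open) to 1 (shut). In form: [{"tx": .., "ty": .., "tz": .., "rx": .., "ry": .., "rz": .., "grip": ..}, ...]. A call has 1 to 8 rows; each row is the pose to reach, as a shift and turn from the pose commanded when the call began, along the tool's axes at that moment, turning the shorter way round; what a row does not reach only later rows make up. A row lasts 1/10 s, in which the tool goes at most 50 mm and 8.59 degrees, less where a joint would pass 70% of its speed; a pose out of reach is approached as far as the arm can. A call with a number of a shift or a turn outside -1 to 1 is refused whole. A call with a gripper value outside its range is refused whole. The fingers move at their own pace and stop on an object; "squeeze" is the grip in N (left out, the last holds). Time passes only in rows, so rows that repeat a pose let the fingers close. It gives the time, the measured TCP pose, the force, the opening and the grip force at its end, in the units of the state.
- ctrl.sense(): the state, without advancing time (a new reading comes with each control period).
- cams.grab_frame(name): name is "side" or "top"; returns the picture (480x640x3 uint8, red, green, blue); there is no depth.
- cams.camera_params(name): a dict with "vertical_fov" (degrees; the focal length in pixels is half the picture's height over the tangent of half this angle, whatever the lens; pixels are square), "cx", "cy" (the principal point, pixels), "distortion" ([k1, k2, p1, p2, k3] as OpenCV has them; the pictures are not rectified), "R" (3x3) and "t" (3): a world point X has camera coordinates R X + t. Camera axes: x right, y down, z forward; pixel columns grow to the right and rows downward; lengths in m; the calibration is good to about 2 mm. A picture is of the moment at which its call begins. camera_params takes no time and is no camera call.
- ctrl.finish_job(): hands the job in; it is judged then, once.
The state is a dict: "t": time; "joints": joint angles; "joint_vel": joint speeds; "tau": joint torques, N m; "tcp_pos": TCP position; "tool_rot": TCP orientation; "force": force on the tool from outside, world axes, zero at the start; "torque": the same for the moment, N m; "opening": finger opening in m; "gripper_force": force on a finger pad.
Only numpy, scipy, OpenCV 4.12 (cv2) and the standard library are available. Lean on these libraries where they do the work, as an engineer would, in place of code of your own. Each camera call takes 0.05 s, during which the arm holds its last target. There are 200 camera calls.

### The job

Pick up the blue carrier with the dental cast by its black upright grip, slide it nose first along the work-holder's guide and under the clear shield until its nose, under the grey lip, meets the end wall, then slide it to the left along the bay until it bears on the brass stop and the red spring pin is pushed in; let go and leave it there. Go gently: the brass stop gives on its spring and must not be pushed back more than a few millimetres; keep the cast upright, do not knock the shield, and leave the other things on the bench where they are.

Things in the scene. Friction and masses are not known exactly. Their poses are not given: they have to be found in the camera images.
- carrier: Loose blue plate 90 (x) x 64 (y) x 10 mm carrying a yellow dental cast, 0.2 to 0.4 kg, starting on the bench, nose (+x) roughly away from the robot. Origin: centre of the plate's underside, z up. The cast covers x -12 to 28, y -24 to 24 mm, up to 32 mm above the underside; the nose before it (x 28 to 45 mm) is bare plate and goes under the lip.
- grip (a point): Point on the carrier's black upright grip, at x = -26, y = 0, z = 52 mm in the carrier's frame. The grip is 28 (x) x 12 (y) mm and stands from 10 to 65 mm above the carrier's underside: pinch it across y.
- holder: Fixed grey and aluminium work-holder; place and yaw differ each time. Origin on the bench under the guide's middle line; +x in along the guide, away from the robot, +y left along the bay, z up. In this frame (mm): sliding deck, top z = 10; entry deck x -166 to 0, y -56 to 56. With its nose on the end wall the carrier's origin is at x = 40.
- mouth (a point): Start of the straight guide: deck level, middle line, at x = -70, y = 0, z = 10 mm of the holder. The guide walls reach z = 22 mm, inner faces at y = -36 (x -70 to 85) and y = +36 (x -70 to -9); before the mouth, to x = -100, they flare outwards to about y = +-45. The 64 mm wide carrier has 4 mm play on each side.
- fence: All the grey walls, rails and the lip standing on the holder's deck, with the brass stop; same origin and axes as the holder. End wall face at x = 85. The lip along the whole end wall (y -56 to 135) reaches forward to x = 71, underside z = 22.5, top z = 28.5 mm: the carrier's nose slides under it with 2.5 mm to spare.
- bay (a point): Deck point in the bay at x = 38, y = 60, z = 10 mm of the holder. The bay runs left from the guide's end to y = 135, between the end wall and a rear rail (to z = 22) whose inner face is at x = -9: 94 mm for the 90 mm carrier, which can go left only with its origin beyond x = 36. The brass stop is clamped somewhere in it: feel for it.
- pad (a joint): Brass stop block 40 (x) x 10 (y) x 20 mm high, centred at holder x = 34 mm, on a spring (3 N per mm) that yields to the left. Value in m: 0 untouched, 0.010 fully pushed back. Its foot is clamped at a different, unmeasured place each time: the block's right face lies anywhere from holder y = 77 to 107 mm, so the carrier's origin ends between y = 45 and about 75 mm.
- pin (a joint): Red spring pin, 7 mm thick, standing 6 mm out of the brass block's right face towards the carrier. Value in m, relative to the block: 0 fully out, 0.006 pushed in flush, when the carrier bears on the block. Its spring (0.3 to 0.9 N) is too weak to push the carrier back.
- shield: Clear pane with orange front edge, fixed on the holder, same origin and axes. Pane x -6 to 113, y -75 to 155, underside z = 175 mm, on two 12 mm posts at x = 107, y = -65 and 145. With the carrier home its grip is 20 mm behind the front edge: tilt the tool about 40 degrees from vertical, fingers pointing along +x and down, held at point grip.
- bur_bin: Bystander to leave alone: orange open bin 100 x 140 x 45 mm; origin at the centre of its underside.
- jar: Bystander to leave alone: amber jar, 50 mm diameter, 70 mm high; origin at the centre of its underside.
- spare_cast: Bystander to leave alone: spare dental cast on a plaster block, 60 x 56 x 42 mm; origin at the centre of its underside.
- handpiece: Bystander to leave alone: steel handpiece 140 mm long on a rubber rest, lying along its x; origin at the centre of its underside.
- plaster_spatula: Bystander to leave alone: plaster spatula with a wide steel blade, 160 mm long, lying along its x; origin at the centre of its underside.
- red_cup: Bystander to leave alone: red cup, 54 mm diameter, 55 mm high; origin at the centre of its underside.
- putty_block: Bystander to leave alone: white block with two uprights, 60 x 50 x 49 mm; origin at the centre of its underside.

How it is judged:
By the outcome, as a careful person would: the job done as asked, in the order asked, and still so for the second after the job is handed in, with the robot touching nothing.
It also fails if it takes over 61 s, if anything falls off the work surface, if the arm or the gripper's body presses on something with over 40 N, if the wrist force passes 120 N, or if a joint passes its speed limit or range.

## Working session

There is one attempt and no reset: what is moved stays moved. The work goes in short steps, Python scripts to look and compute and a tool call to move; the robot and the scene stay as the last step left them, time stands still between calls to the robot, and variables do not carry over. Pictures are saved under pics/ and viewed, at most 12 in all, crops included, and the job is handed in when it is done.

Besides the shell and the picture viewer there is one more tool, called after "Call:" in YAML: its name, and indented under it one key for each argument. jog_arm: Moves the arm, as the interface text tells. Scaled input: -1 to 1 covers 150 mm each way for a shift and pi rad each way for a turn. Its arguments: {"type":"object","properties":{"moves":{"type":"array"},"squeeze":{"type":"number"}},"required":["moves"]}

```bash
mkdir -p pics
python3 - <<'E'
from plant import ctrl,cams
import cv2,json
for n in("top","side"):
    cv2.imwrite(f"pics/{n}0.png",cams.grab_frame(n)[:,:,::-1])
    p=cams.camera_params(n);print(n,{k:(v.tolist() if hasattr(v,'tolist') else v) for k,v in p.items()})
print(ctrl.sense())
E
```

```text
top {'vertical_fov': 42.35254028731233, 'cx': 317.07785099686834, 'cy': 243.81906590796487, 'distortion': [-0.12336140635466242, 0.0, 0.0, 0.0, 0.0], 'R': [[0.020462890853187834, -0.999493803983746, 0.024359923974245558], [-0.99184413463398, -0.02336006609927918, -0.12529772505519945], [0.12580334928014267, -0.021597294042027856, -0.9918200815671963]], 't': [-0.04809637240372931, 0.560657161203511, 1.403638049580941]}
side {'vertical_fov': 51.90955596127763, 'cx': 309.43839996603833, 'cy': 241.87016521827383, 'distortion': [-0.1379392088254561, 0.0, 0.0, 0.0, 0.0], 'R': [[-0.9787559417770448, -0.2040154267791628, -0.020359569549628007], [-0.1187508185605235, 0.6450340889478451, -0.7548703644907707], [0.16713781597034133, -0.736416138967187, -0.6555579461354464]], 't': [0.5483932938675163, 0.11610475847234597, 1.2101795307781185]}
{'t': 0.1, 'joints': array([-7.63248364e+01,  1.40787867e+01,  8.93137003e+01, -2.00193321e-03,
        7.66994867e+01, -9.97402028e+00]), 'joint_vel': array([-0.04263913, -0.08673965, -0.15234566, -0.04965974, -0.01308621,
       -0.01261689]), 'tau': array([ 1.24609214e-03, -4.16903651e+01, -3.15527773e+01,  6.87013683e-02,
        3.08837439e-02, -5.31159048e-05]), 'tcp_pos': array([ 0.26063417, -0.5949428 ,  0.22151002]), 'tool_rot': array([-1.79909079e+02, -1.40119348e-02,  2.36496349e+01]), 'force': array([ 0.00833075, -0.064283  , -1.10080684]), 'torque': array([ 0.03396127, -0.00853896,  0.01088812]), 'gripper_force': 0.0, 'opening': 0.09404721070917892}
```

View pics/top0.png

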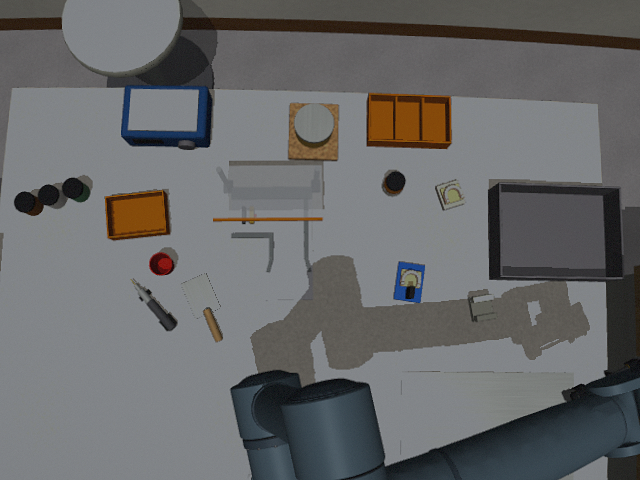

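View pics/side0.png

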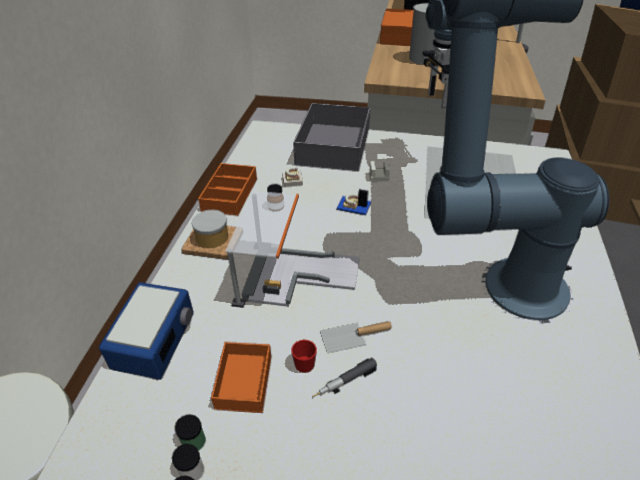

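```bash
cat > h.py <<'E'
import numpy as np,cv2
from plant import ctrl,cams
from scipy.spatial.transform import Rotation as Ro
def K(p):
    f=240/np.tan(np.radians(p["vertical_fov"]/2));return np.array([[f,0,p["cx"]],[0,f,p["cy"]],[0,0,1.]])
def ray(n,uv):
    p=cams.camera_params(n);R=np.array(p["R"]);t=np.array(p["t"])
    q=cv2.undistortPoints(np.array(uv,float).reshape(-1,1,2),K(p),np.array(p["distortion"])).reshape(-1,2)
    d=np.c_[q,np.ones(len(q))]@R;return -R.T@t,d/np.linalg.norm(d,axis=1)[:,None]
def plane(n,uv,z):
    c,d=ray(n,uv);return c+d*((z-c[2])/d[:,2])[:,None]
def tri(a,b):
    c1,d1=ray("top",[a]);c2,d2=ray("side",[b]);A=np.c_[d1[0],-d2[0]]
    s=np.linalg.lstsq(A,c2-c1,rcond=None)[0];P=c1+s[0]*d1[0];Q=c2+s[1]*d2[0];return (P+Q)/2,np.linalg.norm(P-Q)
def proj(n,X):
    p=cams.camera_params(n);R=np.array(p["R"])
    return cv2.projectPoints(np.array(X,float).reshape(-1,1,3),cv2.Rodrigues(R)[0],np.array(p["t"]),K(p),np.array(p["distortion"]))[0].reshape(-1,2)
E
python3 - <<'E'
from h import *
for n,b in(("top",(205,150,340,310)),("side",(215,185,375,310))):
    im=cv2.imread(f"pics/{n}0.png");x0,y0,x1,y1=b
    s=600/(y1-y0) if n=="top" else 4.8
    c=cv2.resize(im[y0:y1,x0:x1],None,fx=3.7 if n=="top" else s,fy=3.7 if n=="top" else s,interpolation=cv2.INTER_CUBIC);cv2.imwrite(f"pics/{n}c.png",cv2.convertScaleAbs(c,alpha=1.3))
    hsv=cv2.cvtColor(im,cv2.COLOR_BGR2HSV)
    m=cv2.inRange(hsv,(105,150,60),(125,255,255))
    box={"top":(380,250,440,320),"side":(325,180,380,225)}[n];B=np.zeros_like(m);B[box[1]:box[3],box[0]:box[2]]=255
    cnt=max(cv2.findContours(m&B,0,2)[0],key=cv2.contourArea);h=cv2.convexHull(cnt)
    print(n,"blue",cv2.approxPolyDP(h,3,True).reshape(-1,2).tolist(),cv2.minAreaRect(h))
    dk=cv2.inRange(hsv,(0,0,0),(180,255,50))&B
    cs=[c for c in cv2.findContours(dk,0,2)[0] if cv2.contourArea(c)>15]
    print("dark",[(cv2.boundingRect(c),cv2.minAreaRect(c)) for c in cs])
    o=cv2.inRange(hsv,(5,150,100),(18,255,255));box={"top":(200,200,335,235),"side":(270,185,305,265)}[n];B[:]=0;B[box[1]:box[3],box[0]:box[2]]=255
    ys,xs=np.nonzero(o&B);print("orange",cv2.minAreaRect(np.c_[xs,ys].astype(np.int32)),xs.min(),xs.max(),ys.min(),ys.max(),len(xs))
E
```

```text
top blue [[399, 262], [424, 266], [419, 302], [394, 298]] ((409.14996337890625, 281.9499816894531), (26.587217330932617, 37.476661682128906), 8.130102157592773)
dark [((406, 286, 9, 13), ((410.0, 292.0), (12.0, 8.0), 90.0))]
orange ((267.0, 219.0), (2.0, 108.0), 90.0) 213 321 218 220 270
side blue [[337, 208], [343, 197], [369, 202], [365, 213]] ((353.1351318359375, 205.18917846679688), (30.90700912475586, 13.1519193649292), 9.462322235107422)
dark [((358, 190, 9, 17), ((362.0, 198.0), (16.0, 8.0), 90.0))]
orange ((287.2960205078125, 225.10055541992188), (2.840643882751465, 65.13829803466797), 18.758649826049805) 276 297 194 256 144
```

View pics/topc.png

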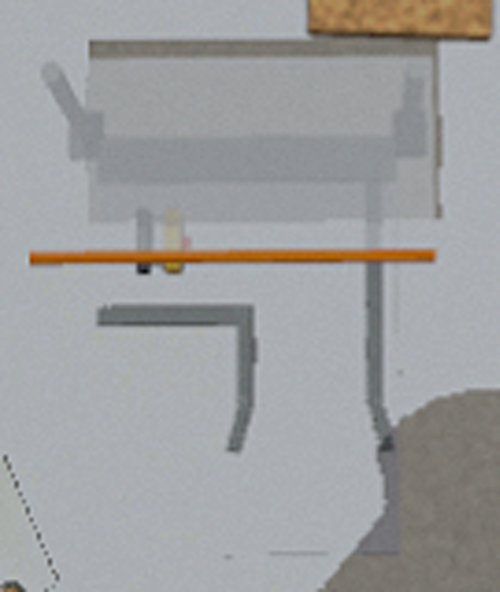

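View pics/sidec.png

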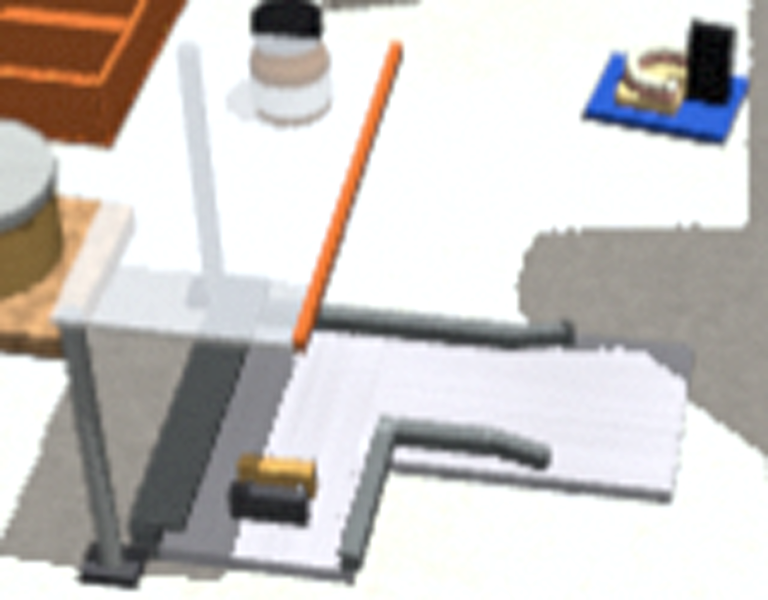

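Run:
```python
from h import *
g=cv2.cvtColor(cv2.imread("pics/top0.png"),cv2.COLOR_BGR2GRAY).astype(float)
def cross(line,lo,hi):  # subpixel mid-level crossing
    s=line[lo:hi+1];m=(s.max()+s.min())/2
    for i in range(len(s)-1):
        if (s[i]-m)*(s[i+1]-m)<=0 and s[i]!=s[i+1]: return lo+i+(m-s[i])/(s[i+1]-s[i])
R=[(cross(g[r],298,306),r) for r in range(224,256)]
L=[(cross(g[r],271,279),r) for r in range(236,256)]
T=[(c,cross(g[:,c],228,235)) for c in range(234,268)]
fit={}
for n,p in(("R",R),("L",L),("T",T)):
    P=plane("top",p,.022);c=np.median(P,0);l=cv2.fitLine(P[:,:2].astype(np.float32),cv2.DIST_HUBER,0,.0005,.01).ravel()
    a=np.degrees(np.arctan2(l[1],l[0]));print(n,"dir",a%180,"pt",l[2:],"std",np.std((P[:,:2]-l[2:])@[-l[1],l[0]]))
print("orange L",tri((213.3,219.6),(277.2,256.3)),"R",tri((322,218.9),(297.5,194.3)))
# bounding: carrier
print("blue corners top z10",plane("top",[[399,262],[424,266],[419,302],[394,298]],.010).round(4).tolist())
print("blue side z~.005",plane("side",[[337,208],[343,197],[369,202],[365,213]],.010).round(4).tolist())
print("grip top z65 center top",plane("top",[[410,289.5]],.065),"side",plane("side",[[362,190.5]],.065))
print("corners tri",[ (tri(a,b)) for a,b in(((399,262),(337,208)),((424,266),(343,197)),((419,302),(369,202)))])
print("stop right face z30",plane("top",[[205+183/3.7,150+240/3.7],[205+165/3.7,150+240/3.7]],.03))
```

```text
R dir 1.7746426 pt [ 0.5730804  -0.00392717] std 0.0003264455451855599
L dir 1.6077278 pt [0.5520174  0.06642982] std 0.0007698006372291907
T dir 91.36001 pt [0.58802825 0.12093696] std 0.00033871347458750133
orange L (array([0.58883447, 0.18618047, 0.17951303]), np.float64(0.0012514146122975666)) R (array([ 0.59585197, -0.04188703,  0.18075581]), np.float64(0.0006137006249717522))
blue corners top z10 [[0.526, -0.2314, 0.01], [0.5178, -0.2913, 0.01], [0.4323, -0.2795, 0.01], [0.4406, -0.22, 0.01]]
blue side z~.005 [[0.5241, -0.2273, 0.01], [0.5151, -0.2855, 0.01], [0.4343, -0.2742, 0.01], [0.4397, -0.2182, 0.01]]
grip top z65 center top [[ 0.458299  -0.2483086  0.065    ]] side [[ 0.45527591 -0.25163575  0.065     ]]
corners tri [(array([ 0.52557528, -0.23196522,  0.00646922]), np.float64(0.001576068602745737)), (array([ 0.51713604, -0.29230113,  0.00505038]), np.float64(0.0022001840255018116)), (array([ 0.4335706 , -0.28023608,  0.00557959]), np.float64(0.0022632803112128943))]
stop right face z30 [[0.6272794  0.11235024 0.03      ]
 [0.62701152 0.1237592  0.03      ]]
```

```bash
cat >> h.py <<'E'
import json,os
def load():
    if os.path.exists("cmd.json"):
        d=json.load(open("cmd.json"));return np.array(d[0]),Ro.from_matrix(d[1])
    return np.array([.261,-.595,.222]),Ro.from_euler("xyz",[180,0,23.65],degrees=True)
def applied(tx=0,ty=0,tz=0,rx=0,ry=0,rz=0):
    p,r=load();p=p+r.apply(np.array([tx,ty,tz])*.15);r=r*Ro.from_rotvec(np.array([rx,ry,rz])*np.pi)
    json.dump([p.tolist(),r.as_matrix().tolist()],open("cmd.json","w"))
def show():
    s=ctrl.sense();p,r=load()
    print("t",round(s["t"],2),"tcp",s["tcp_pos"].round(4),"rot",s["tool_rot"].round(2),"F",s["force"].round(2),"T",s["torque"].round(2),"open",round(s["opening"],4),"gf",round(s["gripper_force"],1),"J",s["joints"].round(0))
    print("cmd err mm",((s["tcp_pos"]-p)*1e3).round(2),"deg",(r.inv()*Ro.from_euler("xyz",s["tool_rot"],degrees=True)).magnitude()*57.3)
def go(pos,yaw,tilt,start=None):
    p,r=start or load();q=Ro.from_euler("xyz",[180,-tilt,yaw],degrees=True)
    d=r.inv().apply(np.array(pos)-p)/.15;w=(r.inv()*q).as_rotvec()/np.pi
    print("shift",d.round(4),"turn",w.round(4),"rows~",max(np.linalg.norm(d)*3,np.linalg.norm(w)*180/8.59))
def tcp(grip,yaw,tilt): # TCP for grasp point at grip
    return np.array(grip)+.002*Ro.from_euler("xyz",[180,-tilt,yaw],degrees=True).apply([0,0,1])
HY=1.65
def hol(x,y,z): # holder mm -> world
    c,s=np.cos(np.radians(HY)),np.sin(np.radians(HY));return np.array([.5995+(c*x-s*y)/1e3,.0323+(s*x+c*y)/1e3,z/1e3])
E
python3 - <<'E'
from h import *
G=[.4535,-.251,.052]
P=tcp(G,-7.8,40)
p,r=load()
go((p+P+[0,0,.13])/2,-7.8,40); print(P)
E
```

```text
shift [ 1.0514 -0.7907  0.1384] turn [-0.061   0.2165  0.1675] rows~ 5.876797444327103
[ 0.45477368 -0.25117447  0.05046791]
```

Call:
jog_arm:
  moves:
    - {"tx": 0.95,"ty": -0.8,"tz": 0.1,"rx": -0.061,"ry": 0.2165,"rz": 0.1675,"grip": -1}
    - {"tx": 0.95,"ty": -0.8,"tz": 0.1,"rx": -0.061,"ry": 0.2165,"rz": 0.1675,"grip": -1}
    - {"tx": 0.95,"ty": -0.8,"tz": 0.1,"rx": -0.061,"ry": 0.2165,"rz": 0.1675,"grip": -1}
    - {"tx": 0.95,"ty": -0.8,"tz": 0.1,"rx": -0.061,"ry": 0.2165,"rz": 0.1675,"grip": -1}
    - {"tx": 0.95,"ty": -0.8,"tz": 0.1,"rx": -0.061,"ry": 0.2165,"rz": 0.1675,"grip": -1}
    - {"tx": 0.95,"ty": -0.8,"tz": 0.1,"rx": -0.061,"ry": 0.2165,"rz": 0.1675,"grip": -1}
    - {"tx": 0.95,"ty": -0.8,"tz": 0.1,"rx": -0.061,"ry": 0.2165,"rz": 0.1675,"grip": -1}
    - {"tx": 0.95,"ty": -0.8,"tz": 0.1,"rx": -0.061,"ry": 0.2165,"rz": 0.1675,"grip": -1}

```text
t: 0.9
tcp_pos: [0.3428, -0.4284, 0.2073]
tool_rot: [180.0, -39.9, -7.7]
force: [-0.4, -0.4, -0.5]
opening: 0.0938
gripper_force: 0.0
```

Run:
```python
from h import *
applied(.95,-.8,.1,-.061,.2165,.1675);show()
go([.4548,-.2512,.18],-7.8,40)
```

```text
t 0.9 tcp [ 0.3428 -0.4284  0.2073] rot [179.97 -39.88  -7.74] F [-0.41 -0.36 -0.49] T [ 0.05  0.3  -0.01] open 0.0938 gf 0.0 J [-81. -10. 122.  44.  63.  -3.]
cmd err mm [-0.56 -0.48  0.32] deg 0.12343861879967788
shift [ 0.3256 -1.268   0.5079] turn [0. 0. 0.] rows~ 4.2127615887263214
```

Call:
jog_arm:
  moves:
    - {"tx": 0.2,"ty": -0.9,"tz": 0.2,"grip": -1}
    - {"tx": 0.2,"ty": -0.9,"tz": 0.2,"grip": -1}
    - {"tx": 0.2,"ty": -0.9,"tz": 0.2,"grip": -1}
    - {"tx": 0.2,"ty": -0.9,"tz": 0.2,"grip": -1}
    - {"tx": 0.2,"ty": -0.9,"tz": 0.2,"grip": -1}
    - {"tx": 0.2,"ty": -0.9,"tz": 0.2,"grip": -1}

```text
validation failed for argument at $.mo...
```

Run:
```python
from h import *
applied(.2,-.9,.2);show()
go([.4548,-.2512,.13],-7.8,40)
```

```text
t 0.9 tcp [ 0.3428 -0.4284  0.2073] rot [179.97 -39.88  -7.74] F [-0.41 -0.36 -0.49] T [ 0.05  0.3  -0.01] open 0.0938 gf 0.0 J [-81. -10. 122.  44.  63.  -3.]
cmd err mm [ -60.76 -128.49    4.04] deg 0.12343861879967243
shift [-0.0887 -0.3681  0.5633] turn [0. 0. 0.] rows~ 2.0361325006595257
```

The move was refused and the arm didn't move. I'll undo my bookkeeping and resend with all the fields filled in.

Call:
jog_arm:
  moves:
    - {"tx": 0.2,"ty": -0.9,"tz": 0.2,"rx": 0,"ry": 0,"rz": 0,"grip": -1}
    - {"tx": 0.2,"ty": -0.9,"tz": 0.2,"rx": 0,"ry": 0,"rz": 0,"grip": -1}
    - {"tx": 0.2,"ty": -0.9,"tz": 0.2,"rx": 0,"ry": 0,"rz": 0,"grip": -1}
    - {"tx": 0.2,"ty": -0.9,"tz": 0.2,"rx": 0,"ry": 0,"rz": 0,"grip": -1}
    - {"tx": 0.2,"ty": -0.9,"tz": 0.2,"rx": 0,"ry": 0,"rz": 0,"grip": -1}
    - {"tx": 0.2,"ty": -0.9,"tz": 0.2,"rx": 0,"ry": 0,"rz": 0,"grip": -1}

```text
t: 1.5
tcp_pos: [0.4036, -0.3017, 0.2048]
tool_rot: [179.9, -40.0, -7.7]
force: [0.3, -0.4, -0.4]
opening: 0.0944
gripper_force: 0.0
```

Run:
```python
from h import *
show()
go([.4548,-.2512,.13],-7.8,40)
```

```text
t 1.5 tcp [ 0.4036 -0.3017  0.2048] rot [179.86 -40.01  -7.71] F [ 0.31 -0.41 -0.35] T [0.06 0.26 0.03] open 0.0944 gf 0.0 J [-68. -23. 133.  42.  56.  10.]
cmd err mm [-0.01 -1.8   1.54] deg 0.10389049110894993
shift [-0.0887 -0.3681  0.5633] turn [0. 0. 0.] rows~ 2.0361325006595257
```

Call:
jog_arm:
  moves:
    - {"tx": -0.089,"ty": -0.368,"tz": 0.563,"rx": 0,"ry": 0,"rz": 0,"grip": -1}
    - {"tx": -0.089,"ty": -0.368,"tz": 0.563,"rx": 0,"ry": 0,"rz": 0,"grip": -1}
    - {"tx": -0.089,"ty": -0.368,"tz": 0.563,"rx": 0,"ry": 0,"rz": 0,"grip": -1}
    - {"tx": -0.089,"ty": -0.368,"tz": 0.563,"rx": 0,"ry": 0,"rz": 0,"grip": -1}
    - {"tx": -0.089,"ty": -0.368,"tz": 0.563,"rx": 0,"ry": 0,"rz": 0,"grip": -1}

```text
t: 2.0
tcp_pos: [0.4548, -0.2541, 0.1323]
tool_rot: [179.8, -40.1, -7.8]
force: [0.4, -0.3, 0.1]
opening: 0.0939
gripper_force: 0.0
```

Run:
```python
from h import *
applied(-.089,-.368,.563);show()
go([.4548,-.2512,.0505],-7.8,40)
for n in("top","side"):cv2.imwrite(f"pics/{n}1.png",cams.grab_frame(n)[:,:,::-1])
a=cv2.imread("pics/top1.png")[220:340,330:490];b=cv2.imread("pics/side1.png")[110:230,300:460]
cv2.imwrite("pics/c1.png",cv2.resize(np.hstack([a,b]),None,fx=2.5,fy=2.5,interpolation=2))
```

```text
t 2.0 tcp [ 0.4548 -0.2541  0.1323] rot [179.82 -40.1   -7.8 ] F [ 0.38 -0.27  0.07] T [0.07 0.31 0.01] open 0.0939 gf 0.0 J [-57. -15. 135.  48.  41.   9.]
cmd err mm [ 0.02 -2.87  2.26] deg 0.2025694950666222
shift [-3.403e-01 -1.000e-04  4.063e-01] turn [0. 0. 0.] rows~ 1.5900652693236352
```

View pics/c1.png

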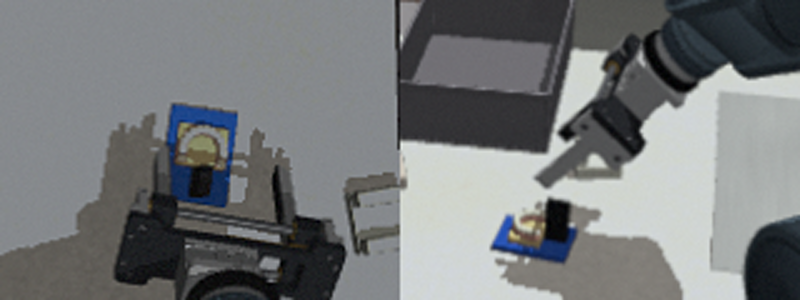

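Picture: the gripper straddles the black grip (crop about (200,180)), with both fingers clear on either side. I'll descend.

Call:
jog_arm:
  moves:
    - {"tx": -0.17,"ty": 0,"tz": 0.203,"rx": 0,"ry": 0,"rz": 0,"grip": -1}
    - {"tx": -0.34,"ty": 0,"tz": 0.406,"rx": 0,"ry": 0,"rz": 0,"grip": -1}
    - {"tx": -0.34,"ty": 0,"tz": 0.406,"rx": 0,"ry": 0,"rz": 0,"grip": -1}
    - {"tx": -0.34,"ty": 0,"tz": 0.406,"rx": 0,"ry": 0,"rz": 0,"grip": -1}
    - {"tx": -0.34,"ty": 0,"tz": 0.406,"rx": 0,"ry": 0,"rz": 0,"grip": -1}

```text
t: 2.6
tcp_pos: [0.4556, -0.2537, 0.0542]
tool_rot: [179.7, -40.2, -7.7]
force: [-1.0, -0.0, 0.1]
opening: 0.094
gripper_force: 0.0
```

Run:
```python
from h import *
applied(-.34,0,.406);show()
```

```text
t 2.6 tcp [ 0.4556 -0.2537  0.0542] rot [179.7  -40.22  -7.65] F [-0.98 -0.02  0.14] T [ 0.09  0.26 -0.02] open 0.094 gf 0.0 J [-56.  -3. 136.  61.  33.  -8.]
cmd err mm [ 0.84 -2.52  3.59] deg 0.31312439724465374
```

Call:
jog_arm:
  moves:
    - {"tx": -0.015,"ty": -0.016,"tz": 0.018,"rx": 0,"ry": 0,"rz": 0,"grip": -1}
    - {"tx": -0.015,"ty": -0.016,"tz": 0.018,"rx": 0,"ry": 0,"rz": 0,"grip": -1}

```text
t: 2.8
tcp_pos: [0.4555, -0.2498, 0.0491]
tool_rot: [179.8, -40.1, -7.7]
force: [-0.8, 1.9, 0.2]
opening: 0.094
gripper_force: 0.0
```

Call:
jog_arm:
  moves:
    - {"tx": 0,"ty": 0,"tz": 0,"rx": 0,"ry": 0,"rz": 0,"grip": 1}
    - {"tx": 0,"ty": 0,"tz": 0,"rx": 0,"ry": 0,"rz": 0,"grip": 1}
    - {"tx": 0,"ty": 0,"tz": 0,"rx": 0,"ry": 0,"rz": 0,"grip": 1}
    - {"tx": 0,"ty": 0,"tz": 0,"rx": 0,"ry": 0,"rz": 0,"grip": 1}
    - {"tx": 0,"ty": 0,"tz": 0,"rx": 0,"ry": 0,"rz": 0,"grip": 1}
    - {"tx": 0,"ty": 0,"tz": 0,"rx": 0,"ry": 0,"rz": 0,"grip": 1}
    - {"tx": 0,"ty": 0,"tz": 0,"rx": 0,"ry": 0,"rz": 0,"grip": 1}
    - {"tx": 0,"ty": 0,"tz": 0,"rx": 0,"ry": 0,"rz": 0,"grip": 1}
  squeeze: 45

```text
t: 3.6
tcp_pos: [0.4549, -0.2492, 0.0475]
tool_rot: [180.0, -40.0, -7.8]
force: [0.0, 0.2, -0.4]
opening: 0.0332
gripper_force: 0.0
```

Run:
```python
from h import *
applied(-.015,-.016,.018);show()
```

```text
t 3.6 tcp [ 0.4549 -0.2492  0.0475] rot [180.   -39.99  -7.8 ] F [ 0.02  0.24 -0.42] T [0.11 0.29 0.06] open 0.0332 gf 0.0 J [-56.  -2. 136.  62.  33.  -9.]
cmd err mm [-0.26 -0.37  0.4 ] deg 0.007979548283950642
```

Call:
jog_arm:
  moves:
    - {"tx": 0.013,"ty": 0.012,"tz": -0.015,"rx": 0,"ry": 0,"rz": 0,"grip": 1}
    - {"tx": 0.013,"ty": 0.012,"tz": -0.015,"rx": 0,"ry": 0,"rz": 0,"grip": 1}
    - {"tx": 0.013,"ty": 0.012,"tz": -0.015,"rx": 0,"ry": 0,"rz": 0,"grip": 1}
    - {"tx": 0.013,"ty": 0.012,"tz": -0.015,"rx": 0,"ry": 0,"rz": 0,"grip": 1}
    - {"tx": 0.013,"ty": 0.012,"tz": -0.015,"rx": 0,"ry": 0,"rz": 0,"grip": 1}
    - {"tx": 0.013,"ty": 0.012,"tz": -0.015,"rx": 0,"ry": 0,"rz": 0,"grip": 1}
    - {"tx": 0.013,"ty": 0.012,"tz": -0.015,"rx": 0,"ry": 0,"rz": 0,"grip": 1}

```text
t: 4.3
tcp_pos: [0.4548, -0.2515, 0.0508]
tool_rot: [179.9, -40.0, -7.8]
force: [-3.6, -0.5, 4.6]
opening: 0.0116
gripper_force: 45.0
```

Run:
```python
from h import *
applied(.013,.012,-.015);show()
```

```text
t 4.3 tcp [ 0.4548 -0.2515  0.0508] rot [179.94 -40.03  -7.79] F [-3.61 -0.53  4.63] T [-0.05  0.21 -0.1 ] open 0.0116 gf 45.0 J [-56.  -2. 136.  62.  33.  -8.]
cmd err mm [-0.11 -0.83  0.8 ] deg 0.053019482767896586
```

Call:
jog_arm:
  moves:
    - {"tx": 0.086,"ty": 0,"tz": -0.102,"rx": 0,"ry": 0,"rz": 0,"grip": 1}
    - {"tx": 0.172,"ty": 0,"tz": -0.204,"rx": 0,"ry": 0,"rz": 0,"grip": 1}
    - {"tx": 0.257,"ty": 0,"tz": -0.306,"rx": 0,"ry": 0,"rz": 0,"grip": 1}
    - {"tx": 0.257,"ty": 0,"tz": -0.306,"rx": 0,"ry": 0,"rz": 0,"grip": 1}
    - {"tx": 0.257,"ty": 0,"tz": -0.306,"rx": 0,"ry": 0,"rz": 0,"grip": 1}
    - {"tx": 0.257,"ty": 0,"tz": -0.306,"rx": 0,"ry": 0,"rz": 0,"grip": 1}

```text
t: 4.9
tcp_pos: [0.454, -0.2499, 0.1085]
tool_rot: [-179.8, -39.9, -7.9]
force: [-0.2, 0.2, -3.0]
opening: 0.0119
gripper_force: 45.0
```

```bash
cat > kin.py <<'E'
from h import *
from scipy.optimize import least_squares
def fk(q,P):
    a1,h,L1,L2,a2,c,d=P;q=np.radians(q)
    R=Ro.from_euler("z",q[0]);p=np.array([0,0,h])+R.apply([a1,c,0]);R=R*Ro.from_euler("y",q[1]);p=p+R.apply([0,0,L1])
    R=R*Ro.from_euler("y",q[2]);p=p+R.apply([a2,0,L2]);R=R*Ro.from_euler("z",q[3])*Ro.from_euler("y",q[4]);p=p+R.apply([0,0,d])
    return p,R*Ro.from_euler("z",q[5])
E
python3 - <<'E'
from kin import *
applied(.257,0,-.306);show();s=ctrl.sense()
D=[([-76.324,14.043,89.255,0,76.702,-9.975],[.261,-.595,.222],[180,0,23.65],5),([-81,-10,122,44,63,-3],[.3428,-.4284,.2073],0,1),([-68,-23,133,42,56,10],[.4036,-.3017,.2048],0,1),([-57,-15,135,48,41,9],[.4548,-.2541,.1323],0,1),([-56,-2,136,62,33,-8],[.4548,-.2515,.0508],0,1),(s["joints"],s["tcp_pos"],0,5)]
f=lambda P:np.concatenate([(fk(q,P)[0]-p)*w for q,p,_,w in D])
best=least_squares(f,[0,.2,.4,.35,0,.1,.2],loss="soft_l1",f_scale=.01)
print(best.x.round(4),(best.fun.reshape(-1,3)*1e3).round(1).tolist())
P=best.x
for q,i in((D[0][0],0),(s["joints"],5)):print((fk(q,P)[1]).as_euler("xyz",degrees=True))
print(s["tool_rot"]);np.save("P.npy",P)
for n in("top","side"):cv2.imwrite(f"pics/{n}2.png",cams.grab_frame(n)[:,:,::-1])
a=cv2.imread("pics/top2.png")[230:330,330:490];b=cv2.imread("pics/side2.png")[120:220,300:460]
cv2.imwrite("pics/c2.png",cv2.resize(np.hstack([a,b]),None,fx=2.5,fy=2.5,interpolation=2))
E
```

```text
t 4.9 tcp [ 0.454  -0.2499  0.1085] rot [-179.83  -39.86   -7.88] F [-0.21  0.15 -2.98] T [0.15 0.7  0.02] open 0.0119 gf 45.0 J [-56. -12. 136.  50.  39.   6.]
cmd err mm [-0.98  0.78 -1.5 ] deg 0.19558590118795474
[0.0019 0.2674 0.4211 0.5655 0.0636 0.113  0.262 ] [[0.3, 0.1, -0.2], [3.5, 0.6, 3.7], [-3.2, 0.2, -4.7], [0.1, -4.5, 5.5], [1.3, 2.6, -2.0], [-0.5, -0.2, -0.2]]
[-1.80000000e+02  1.27222187e-14  1.13651000e+02]
[ 1.40140282e+02 -1.28032057e-01  8.22300222e+01]
[-179.83320838  -39.85959831   -7.87687614]
```

View pics/c2.png

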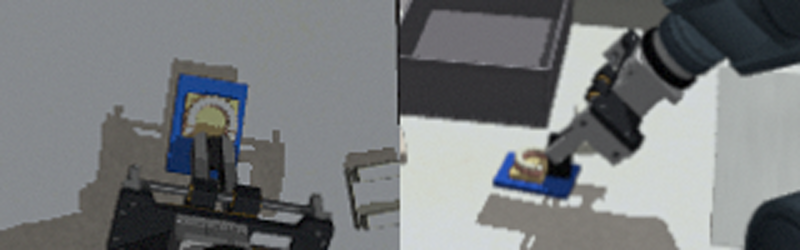

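Picture: the carrier is held level in the gripper (side crop, plate at (535,178)). Next I'll check reach along the guide with the fitted kinematics.

Run:
```python
from kin import *
P=np.load("P.npy");s=ctrl.sense()
lo=np.array([-179,-58,7.5,-54,12,-157]);hi=np.array([179,129,145.3,234,165,157])
q=s["joints"]
def ik(pos,yaw,tilt,q0):
    T=Ro.from_euler("xyz",[180,-tilt,yaw],degrees=True)
    def f(q):
        p,R=fk(q,P);R=R*Ro.from_euler("z",-90,degrees=True);return np.r_[(p-pos)*1e3,(T.inv()*R).as_rotvec()*300]
    r=least_squares(f,np.clip(q0,lo+.01,hi-.01),bounds=(lo,hi));return r.x,np.abs(r.fun).max()
for z in(.062,.09,.13):
  qq=q
  for ox,oy in((40,60),(40,0),(0,0),(-60,0),(-80,0),(-90,0),(-100,0),(-110,0),(-120,0)):
    qq,e=ik(tcp(hol(ox-26,oy,z*1e3),HY,40),HY,40,qq);print(z,ox,oy,qq.round(0),round(e,1))
# carrier pose in hand, from blue outline top
im=cv2.imread("pics/top2.png");hsv=cv2.cvtColor(im,cv2.COLOR_BGR2HSV);m=cv2.inRange(hsv,(105,150,50),(125,255,255));m[:,:380]=0;m[:,450:]=0;m[:240]=0;m[320:]=0
h=cv2.convexHull(max(cv2.findContours(m,0,2)[0],key=cv2.contourArea));a=cv2.approxPolyDP(h,3,True).reshape(-1,2);print(a.tolist());print(plane("top",a,.068).round(4).tolist())
im=cv2.imread("pics/side2.png");hsv=cv2.cvtColor(im,cv2.COLOR_BGR2HSV);m=cv2.inRange(hsv,(105,150,50),(125,255,255));m[:,:325]=0;m[:,390:]=0;m[:170]=0;m[220:]=0
h=cv2.convexHull(max(cv2.findContours(m,0,2)[0],key=cv2.contourArea));b=cv2.approxPolyDP(h,3,True).reshape(-1,2);print(b.tolist());print(plane("side",b,.068).round(4).tolist())
```

```text
0.062 40 60 [ -8.  10. 128. 106.  12. 157.] 35.9
0.062 40 0 [-13.   9. 128. 102.  12. 157.] 34.0
0.062 0 0 [-14.   4. 133. 101.  12. 157.] 31.1
0.062 -60 0 [-16.  -3. 141. 100.  12. 157.] 28.7
0.062 -80 0 [-16.  -6. 144.  99.  12. 157.] 28.5
0.062 -90 0 [-16.  -7. 145.  99.  12. 157.] 28.5
0.062 -100 0 [-17.  -7. 145.  99.  12. 157.] 26.7
0.062 -110 0 [-17.  -7. 145.  99.  12. 157.] 26.3
0.062 -120 0 [-17.  -7. 145.  99.  12. 157.] 29.4
0.09 40 60 [ -8.   6. 129. 106.  12. 157.] 46.5
0.09 40 0 [-13.   6. 129. 102.  12. 157.] 44.5
0.09 0 0 [-14.   1. 134. 101.  12. 157.] 42.2
0.09 -60 0 [-15.  -7. 142. 100.  12. 157.] 40.8
0.09 -80 0 [-16.  -9. 145. 100.  12. 157.] 40.8
0.09 -90 0 [-16. -10. 145.  99.  12. 157.] 39.8
0.09 -100 0 [-16.  -9. 145.  99.  12. 157.] 38.0
0.09 -110 0 [-16.  -9. 145.  99.  12. 157.] 36.3
0.09 -120 0 [-16.  -9. 145.  99.  12. 157.] 39.3
0.13 40 60 [ -8.   2. 130. 106.  12. 157.] 62.0
0.13 40 0 [-13.   2. 130. 102.  12. 157.] 59.9
0.13 0 0 [-14.  -3. 135. 101.  12. 157.] 58.4
0.13 -60 0 [-15. -11. 143. 100.  12. 157.] 58.0
0.13 -80 0 [-16. -13. 145. 100.  12. 157.] 58.0
0.13 -90 0 [-16. -13. 145. 100.  12. 157.] 56.4
0.13 -100 0 [-16. -13. 145. 100.  12. 157.] 54.8
0.13 -110 0 [-16. -12. 145. 100.  12. 157.] 53.1
0.13 -120 0 [-16. -12. 145.  99.  12. 157.] 51.8
[[428, 264], [424, 293], [397, 298], [402, 260]]
[[0.5171, -0.2891, 0.068], [0.4508, -0.2799, 0.068], [0.4383, -0.2182, 0.068], [0.5249, -0.2292, 0.068]]
[[338, 191], [343, 182], [370, 187], [365, 198]]
[[0.5229, -0.2324, 0.068], [0.5157, -0.2808, 0.068], [0.4341, -0.2693, 0.068], [0.4419, -0.2121, 0.068]]
```

```bash
cat >> kin.py <<'E'
P=np.load("P.npy")
lo=np.array([-179,-58,7.5,-54,12,-157]);hi=np.array([179,129,145.3,234,165,157])
def ik(pos,yaw,tilt,q0):
    T=Ro.from_euler("xyz",[180,-tilt,yaw],degrees=True)
    def f(q):
        p,R=fk(q,P);R=R*Ro.from_euler("z",-90,degrees=True);return np.r_[(p-pos)*1e3,(T.inv()*R).as_rotvec()*300]
    r=least_squares(f,np.clip(q0,lo+.01,hi-.01),bounds=(lo,hi));return r.x,np.abs(r.fun).max()
def ikall(pos,yaw,tilt):
    out=[]
    for j4 in(-45,0,50,100,150,200):
        for j6 in(-120,-60,0,60,120):
            q,e=ik(pos,yaw,tilt,[-15,0,120,j4,30,j6])
            if e<.5 and not any(np.abs(q-o).max()<2 for o in out):out.append(q)
    return out
E
python3 - <<'E'
from kin import *
for z in(.062,.09):
  for ox,oy in((40,60),(40,0),(0,0),(-60,0),(-90,0),(-120,0)):
    for tilt in(40,30):
      print(z,ox,oy,tilt,[q.round(0).tolist() for q in ikall(tcp(hol(ox-26,oy,z*1e3),HY,tilt),HY,tilt)])
E
```

```text
0.062 40 60 40 []
0.062 40 60 30 [[-3.0, 9.0, 119.0, 6.0, 22.0, -99.0]]
0.062 40 0 40 [[-11.0, 7.0, 125.0, 43.0, 12.0, -142.0]]
0.062 40 0 30 [[-10.0, 8.0, 119.0, 15.0, 23.0, -114.0]]
0.062 0 0 40 [[-12.0, 2.0, 130.0, 46.0, 12.0, -146.0]]
0.062 0 0 30 [[-11.0, 3.0, 125.0, 16.0, 23.0, -116.0]]
0.062 -60 0 40 [[-15.0, -7.0, 139.0, 49.0, 14.0, -150.0]]
0.062 -60 0 30 [[-13.0, -5.0, 134.0, 19.0, 24.0, -120.0]]
0.062 -90 0 40 [[-16.0, -13.0, 143.0, 48.0, 16.0, -151.0]]
0.062 -90 0 30 [[-15.0, -10.0, 138.0, 19.0, 25.0, -122.0]]
0.062 -120 0 40 []
0.062 -120 0 30 [[-16.0, -16.0, 142.0, 20.0, 26.0, -123.0]]
0.09 40 60 40 [[-3.0, 4.0, 124.0, 15.0, 13.0, -108.0]]
0.09 40 60 30 [[-3.0, 6.0, 118.0, 5.0, 26.0, -99.0]]
0.09 40 0 40 [[-11.0, 3.0, 125.0, 33.0, 15.0, -132.0]]
0.09 40 0 30 [[-10.0, 5.0, 119.0, 13.0, 27.0, -112.0]]
0.09 0 0 40 [[-12.0, -2.0, 130.0, 35.0, 16.0, -135.0]]
0.09 0 0 30 [[-11.0, -0.0, 125.0, 14.0, 27.0, -114.0]]
0.09 -60 0 40 [[-15.0, -12.0, 139.0, 37.0, 18.0, -138.0]]
0.09 -60 0 30 [[-13.0, -9.0, 133.0, 16.0, 28.0, -117.0]]
0.09 -90 0 40 [[-16.0, -18.0, 143.0, 36.0, 20.0, -139.0]]
0.09 -90 0 30 [[-15.0, -15.0, 137.0, 17.0, 29.0, -119.0]]
0.09 -120 0 40 []
0.09 -120 0 30 [[-16.0, -21.0, 142.0, 17.0, 31.0, -120.0]]
```

Run:
```python
from kin import *
for tilt in(36,34):
  for z,ox,oy in((.062,40,75),(.062,40,50),(.062,40,0),(.062,-60,0),(.062,-110,0),(.062,-120,0),(.09,-120,0)):
    print(tilt,z,ox,oy,[(q+[0,0,0,0,0,180]).round(0).tolist() for q in ikall(tcp(hol(ox-26,oy,z*1e3),HY,tilt),HY,tilt)])
```

```text
36 0.062 40 75 [[-1.0, 8.0, 122.0, 7.0, 14.0, 81.0]]
36 0.062 40 50 [[-4.0, 8.0, 122.0, 14.0, 15.0, 71.0]]
36 0.062 40 0 [[-11.0, 7.0, 123.0, 27.0, 16.0, 54.0]]
36 0.062 -60 0 [[-14.0, -7.0, 137.0, 32.0, 17.0, 46.0]]
36 0.062 -110 0 [[-17.0, -16.0, 144.0, 33.0, 20.0, 44.0]]
36 0.062 -120 0 []
36 0.09 -120 0 []
34 0.062 40 75 [[-1.0, 9.0, 120.0, 5.0, 17.0, 82.0]]
34 0.062 40 50 [[-4.0, 8.0, 121.0, 11.0, 17.0, 74.0]]
34 0.062 40 0 [[-10.0, 8.0, 122.0, 22.0, 19.0, 59.0]]
34 0.062 -60 0 [[-14.0, -6.0, 136.0, 27.0, 19.0, 52.0]]
34 0.062 -110 0 [[-16.0, -15.0, 143.0, 28.0, 22.0, 49.0]]
34 0.062 -120 0 [[-17.0, -18.0, 145.0, 28.0, 23.0, 49.0]]
34 0.09 -120 0 [[-17.0, -23.0, 144.0, 23.0, 28.0, 54.0]]
```

Call:
jog_arm:
  moves:
    - {"tx": -0.086,"ty": 0,"tz": 0.102,"rx": 0,"ry": 0,"rz": 0,"grip": 1}
    - {"tx": -0.172,"ty": 0,"tz": 0.204,"rx": 0,"ry": 0,"rz": 0,"grip": 1}
    - {"tx": -0.257,"ty": 0,"tz": 0.306,"rx": 0,"ry": 0,"rz": 0,"grip": 1}
    - {"tx": -0.257,"ty": 0,"tz": 0.306,"rx": 0,"ry": 0,"rz": 0,"grip": 1}
    - {"tx": -0.257,"ty": 0,"tz": 0.306,"rx": 0,"ry": 0,"rz": 0,"grip": 1}
    - {"tx": -0.257,"ty": 0,"tz": 0.306,"rx": 0,"ry": 0,"rz": 0,"grip": 1}
    - {"tx": -0.257,"ty": 0,"tz": 0.306,"rx": 0,"ry": 0,"rz": 0,"grip": 1}
    - {"tx": -0.257,"ty": 0,"tz": 0.306,"rx": 0,"ry": 0,"rz": 0,"grip": 1}

```text
t: 5.8
tcp_pos: [0.4548, -0.2511, 0.0507]
tool_rot: [180.0, -40.0, -7.8]
force: [-0.3, 0.6, -2.3]
opening: 0.0119
gripper_force: 45.0
```

Call:
jog_arm:
  moves:
    - {"tx": 0,"ty": 0,"tz": 0,"rx": 0,"ry": 0,"rz": 0,"grip": 0.2}
    - {"tx": 0,"ty": 0,"tz": 0,"rx": 0,"ry": 0,"rz": 0,"grip": 0.2}
    - {"tx": 0,"ty": 0,"tz": 0,"rx": 0,"ry": -0.028,"rz": 0,"grip": 0.2}
    - {"tx": 0,"ty": 0,"tz": 0,"rx": 0,"ry": -0.028,"rz": 0,"grip": 0.2}
    - {"tx": 0,"ty": 0,"tz": 0,"rx": 0,"ry": -0.028,"rz": 0,"grip": 0.2}
    - {"tx": 0,"ty": 0,"tz": 0,"rx": 0,"ry": -0.028,"rz": 0,"grip": 0.2}
    - {"tx": 0,"ty": 0,"tz": 0,"rx": 0,"ry": -0.028,"rz": 0,"grip": 0.2}
    - {"tx": 0,"ty": 0,"tz": 0,"rx": 0,"ry": -0.028,"rz": 0,"grip": 0.2}

```text
t: 6.6
tcp_pos: [0.4544, -0.2508, 0.0501]
tool_rot: [-180.0, -35.0, -7.8]
force: [0.0, -0.3, -0.8]
opening: 0.0377
gripper_force: 0.0
```

Call:
jog_arm:
  moves:
    - {"tx": 0,"ty": 0,"tz": 0,"rx": 0,"ry": 0,"rz": 0,"grip": 1}
    - {"tx": 0,"ty": 0,"tz": 0,"rx": 0,"ry": 0,"rz": 0,"grip": 1}
    - {"tx": 0,"ty": 0,"tz": 0,"rx": 0,"ry": 0,"rz": 0,"grip": 1}
    - {"tx": 0,"ty": 0,"tz": 0,"rx": 0,"ry": 0,"rz": 0,"grip": 1}
    - {"tx": 0,"ty": 0,"tz": 0,"rx": 0,"ry": 0,"rz": 0,"grip": 1}
    - {"tx": 0,"ty": 0,"tz": 0,"rx": 0,"ry": 0,"rz": 0,"grip": 1}
    - {"tx": 0,"ty": 0,"tz": 0,"rx": 0,"ry": 0,"rz": 0,"grip": 1}

```text
t: 7.3
tcp_pos: [0.4547, -0.2511, 0.0505]
tool_rot: [180.0, -35.0, -7.8]
force: [-0.9, -0.8, -0.3]
opening: 0.0115
gripper_force: 45.0
```

Run:
```python
from h import *
applied(-.257,0,.306);applied(ry=-.028);show()
p,r=load();print(p)
go(p+[0,0,.045],-7.8,35)
```

```text
t 7.3 tcp [ 0.4547 -0.2511  0.0505] rot [179.99 -34.96  -7.8 ] F [-0.93 -0.81 -0.28] T [ 0.03  0.27 -0.09] open 0.0115 gf 45.0 J [-54.  -2. 134.  50.  33.   5.]
cmd err mm [-0.27 -0.41  0.43] deg 0.004153311013532674
[ 0.45494713 -0.25063633  0.05003133]
shift [ 0.1719  0.     -0.2459] turn [0.     0.0002 0.    ] rows~ 0.8999999999999999
```

Call:
jog_arm:
  moves:
    - {"tx": 0.086,"ty": 0,"tz": -0.123,"rx": 0,"ry": 0,"rz": 0,"grip": 1}
    - {"tx": 0.172,"ty": 0,"tz": -0.246,"rx": 0,"ry": 0,"rz": 0,"grip": 1}
    - {"tx": 0.172,"ty": -0.2,"tz": -0.246,"rx": 0,"ry": 0,"rz": 0,"grip": 1}
    - {"tx": 0.172,"ty": -0.4,"tz": -0.246,"rx": 0,"ry": 0,"rz": 0,"grip": 1}
    - {"tx": 0.172,"ty": -0.6,"tz": -0.246,"rx": 0,"ry": 0,"rz": 0,"grip": 1}
    - {"tx": 0.172,"ty": -0.8,"tz": -0.246,"rx": 0,"ry": 0,"rz": 0,"grip": 1}
    - {"tx": 0.172,"ty": -0.8,"tz": -0.246,"rx": 0,"ry": 0,"rz": 0,"grip": 1}

```text
t: 8.0
tcp_pos: [0.4698, -0.128, 0.0937]
tool_rot: [-179.8, -34.8, -7.6]
force: [-0.4, 0.4, -3.1]
opening: 0.0115
gripper_force: 45.0
```

Run:
```python
from h import *
applied(.172,-.8,-.246);show()
go(tcp(hol(-139,0,95),HY,35),HY,35)
```

```text
t 8.0 tcp [ 0.4698 -0.128   0.0937] rot [-179.85  -34.76   -7.56] F [-0.4   0.43 -3.07] T [0.14 0.6  0.01] open 0.0115 gf 45.0 J [-38. -17. 140.  35.  31.  33.]
cmd err mm [-1.43  3.75 -1.38] deg 0.4040302343849814
shift [-0.1767 -1.0486 -0.11  ] turn [ 0.0301  0.0002 -0.043 ] rows~ 3.2073185934200334
```

Call:
jog_arm:
  moves:
    - {"tx": -0.088,"ty": -0.3,"tz": -0.055,"rx": 0.015,"ry": 0,"rz": -0.0215,"grip": 1}
    - {"tx": -0.177,"ty": -0.6,"tz": -0.11,"rx": 0.0301,"ry": 0,"rz": -0.043,"grip": 1}
    - {"tx": -0.177,"ty": -0.8,"tz": -0.11,"rx": 0.0301,"ry": 0,"rz": -0.043,"grip": 1}
    - {"tx": -0.177,"ty": -1,"tz": -0.11,"rx": 0.0301,"ry": 0,"rz": -0.043,"grip": 1}
    - {"tx": -0.177,"ty": -1,"tz": -0.11,"rx": 0.0301,"ry": 0,"rz": -0.043,"grip": 1}
    - {"tx": -0.177,"ty": -1,"tz": -0.11,"rx": 0.0301,"ry": 0,"rz": -0.043,"grip": 1}
    - {"tx": -0.177,"ty": -1,"tz": -0.11,"rx": 0.0301,"ry": 0,"rz": -0.043,"grip": 1}
    - {"tx": -0.177,"ty": -1,"tz": -0.11,"rx": 0.0301,"ry": 0,"rz": -0.043,"grip": 1}

```text
t: 8.8
tcp_pos: [0.4605, 0.0194, 0.0937]
tool_rot: [-180.0, -34.9, 1.5]
force: [0.3, -0.2, -2.9]
opening: 0.0115
gripper_force: 45.0
```

Run:
```python
from h import *
applied(-.177,-1,-.11,.0301,0,-.043);show()
go(tcp(hol(-139,0,75),HY,35),HY,35)
for n in("top","side"):cv2.imwrite(f"pics/{n}3.png",cams.grab_frame(n)[:,:,::-1])
show()
a=cv2.imread("pics/top3.png")[200:330,220:350];b=cv2.imread("pics/side3.png")[160:290,240:390]
cv2.imwrite("pics/c3.png",cv2.resize(np.hstack([a,b]),None,fx=2.8,fy=2.8,interpolation=2))
```

```text
t 8.8 tcp [0.4605 0.0194 0.0937] rot [-180.    -34.94    1.51] F [ 0.34 -0.22 -2.86] T [0.04 0.54 0.01] open 0.0115 gf 45.0 J [-18. -23. 144.  25.  28.  51.]
cmd err mm [-0.19 -1.67  0.4 ] deg 0.1320899997523921
shift [-0.0696 -0.048   0.1138] turn [ 0.      0.0002 -0.    ] rows~ 0.42530258291223805
t 8.9 tcp [0.4605 0.0196 0.0938] rot [-180.    -34.95    1.53] F [ 0.01 -0.85 -2.89] T [0.01 0.55 0.01] open 0.0119 gf 45.0 J [-18. -23. 144.  25.  28.  51.]
cmd err mm [-0.2  -1.46  0.43] deg 0.11526976561181652
```

View pics/c3.png

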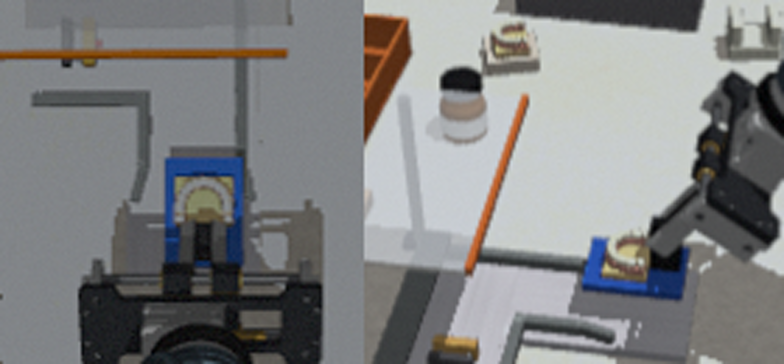

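Picture: the carrier is level over the entry deck, with its nose at crop (205,158). It sits a bit right of the mouth's centre, as commanded. I'll measure its offset in the hand.

Run:
```python
from h import *
im=cv2.imread("pics/top3.png");hsv=cv2.cvtColor(im,cv2.COLOR_BGR2HSV);m=cv2.inRange(hsv,(105,150,40),(125,255,255));m[:,:270]=0;m[:,320:]=0;m[:245]=0;m[300:]=0
h=cv2.convexHull(max(cv2.findContours(m,0,2)[0],key=cv2.contourArea));a=cv2.approxPolyDP(h,2.5,True).reshape(-1,2);print(a.tolist());Q=plane("top",a,.0533);print(Q.round(4).tolist())
c,s=np.cos(np.radians(HY)),np.sin(np.radians(HY));d=Q[:,:2]-[.5995,.0323];print((np.c_[c*d[:,0]+s*d[:,1],-s*d[:,0]+c*d[:,1]]*1e3).round(1).tolist())
t=np.array([.4605,.0195])-[.5995,.0323];print("tcp hol",np.r_[c*t[0]+s*t[1],-s*t[0]+c*t[1]]*1e3)
```

```text
[[306, 256], [306, 293], [280, 293], [279, 257]]
[[0.5307, -0.0106, 0.0533], [0.4461, -0.0125, 0.0533], [0.4448, 0.0466, 0.0533], [0.5269, 0.0511, 0.0533]]
[[-70.0, -40.9], [-154.6, -40.4], [-154.2, 18.7], [-72.0, 20.9]]
tcp hol [-139.31092877   -8.79233333]
```

Run:
```python
from h import *
p,r=load();T=tcp(hol(-140,1,66),HY,35);
go([T[0],T[1],p[2]],HY,35);go(T,HY,35);print(T)
```

```text
shift [ 0.0013 -0.0546  0.0009] turn [ 0.      0.0002 -0.    ] rows~ 0.1639068977066871
shift [-0.1094 -0.0546  0.1592] turn [ 0.      0.0002 -0.    ] rows~ 0.6022170959472491
[0.46067593 0.02930146 0.0643617 ]
```

Call:
jog_arm:
  moves:
    - {"tx": 0.001,"ty": -0.055,"tz": 0.001,"rx": 0,"ry": 0,"rz": 0,"grip": 1}
    - {"tx": 0.001,"ty": -0.055,"tz": 0.001,"rx": 0,"ry": 0,"rz": 0,"grip": 1}
    - {"tx": 0.001,"ty": -0.055,"tz": 0.001,"rx": 0,"ry": 0,"rz": 0,"grip": 1}
    - {"tx": -0.055,"ty": -0.055,"tz": 0.08,"rx": 0,"ry": 0,"rz": 0,"grip": 1}
    - {"tx": -0.109,"ty": -0.055,"tz": 0.159,"rx": 0,"ry": 0,"rz": 0,"grip": 1}
    - {"tx": -0.109,"ty": -0.055,"tz": 0.159,"rx": 0,"ry": 0,"rz": 0,"grip": 1}
    - {"tx": -0.109,"ty": -0.055,"tz": 0.159,"rx": 0,"ry": 0,"rz": 0,"grip": 1}
    - {"tx": -0.109,"ty": -0.055,"tz": 0.159,"rx": 0,"ry": 0,"rz": 0,"grip": 1}

```text
t: 9.7
tcp_pos: [0.4611, 0.0286, 0.0658]
tool_rot: [180.0, -35.0, 1.6]
force: [-0.0, -0.8, -2.2]
opening: 0.0115
gripper_force: 45.0
```

Run:
```python
from h import *
applied(-.109,-.055,.159);show()
p,r=load();go(p+[0,0,-.001],HY,35)
```

```text
t 9.7 tcp [0.4611 0.0286 0.0658] rot [179.96 -35.05   1.65] F [-0.03 -0.83 -2.18] T [-0.02  0.6  -0.01] open 0.0115 gf 45.0 J [-17. -18. 144.  29.  22.  48.]
cmd err mm [ 0.42 -0.77  1.41] deg 0.09622860411055145
shift [-0.0038 -0.      0.0055] turn [ 0.      0.0002 -0.    ] rows~ 0.020000000000000018
```

Call:
jog_arm:
  moves:
    - {"tx": -0.004,"ty": 0,"tz": 0.006,"rx": 0,"ry": 0,"rz": 0,"grip": 1}
    - {"tx": -0.008,"ty": 0,"tz": 0.011,"rx": 0,"ry": 0,"rz": 0,"grip": 1}
    - {"tx": -0.012,"ty": 0,"tz": 0.017,"rx": 0,"ry": 0,"rz": 0,"grip": 1}
    - {"tx": -0.015,"ty": 0,"tz": 0.022,"rx": 0,"ry": 0,"rz": 0,"grip": 1}
    - {"tx": -0.015,"ty": 0,"tz": 0.022,"rx": 0,"ry": 0,"rz": 0,"grip": 1}
    - {"tx": -0.015,"ty": 0,"tz": 0.022,"rx": 0,"ry": 0,"rz": 0,"grip": 1}
    - {"tx": -0.015,"ty": 0,"tz": 0.022,"rx": 0,"ry": 0,"rz": 0,"grip": 1}

```text
t: 10.4
tcp_pos: [0.4605, 0.029, 0.0609]
tool_rot: [-180.0, -35.0, 1.6]
force: [0.2, 0.1, -2.7]
opening: 0.0114
gripper_force: 45.0
```

Run:
```python
from h import *
applied(-.015,0,.022);show()
```

```text
t 10.4 tcp [0.4605 0.029  0.0609] rot [-180.    -34.96    1.65] F [ 0.22  0.09 -2.66] T [ 0.02  0.54 -0.01] open 0.0114 gf 45.0 J [-17. -17. 144.  30.  21.  47.]
cmd err mm [-0.24 -0.39  0.47] deg 0.0033752365491150006
```

Call:
jog_arm:
  moves:
    - {"tx": 0.053,"ty": 0,"tz": 0.041,"rx": 0,"ry": 0,"rz": 0,"grip": 1}
    - {"tx": 0.108,"ty": 0,"tz": 0.079,"rx": 0,"ry": 0,"rz": 0,"grip": 1}
    - {"tx": 0.162,"ty": 0,"tz": 0.117,"rx": 0,"ry": 0,"rz": 0,"grip": 1}
    - {"tx": 0.216,"ty": 0,"tz": 0.155,"rx": 0,"ry": 0,"rz": 0,"grip": 1}
    - {"tx": 0.271,"ty": 0,"tz": 0.194,"rx": 0,"ry": 0,"rz": 0,"grip": 1}
    - {"tx": 0.326,"ty": 0,"tz": 0.232,"rx": 0,"ry": 0,"rz": 0,"grip": 1}
    - {"tx": 0.326,"ty": 0,"tz": 0.232,"rx": 0,"ry": 0,"rz": 0,"grip": 1}
    - {"tx": 0.326,"ty": 0,"tz": 0.232,"rx": 0,"ry": 0,"rz": 0,"grip": 1}

```text
t: 11.2
tcp_pos: [0.5206, 0.0307, 0.0605]
tool_rot: [180.0, -35.0, 1.6]
force: [0.8, -0.6, -1.6]
opening: 0.0121
gripper_force: 45.0
```

Run:
```python
from h import *
applied(.326,0,.232);show()
```

```text
t 11.2 tcp [0.5206 0.0307 0.0605] rot [180.   -34.97   1.64] F [ 0.75 -0.6  -1.6 ] T [ 0.03  0.35 -0.03] open 0.0121 gf 45.0 J [-14.  -6. 135.  29.  18.  50.]
cmd err mm [-0.12 -0.42  0.53] deg 0.015760931240598044
```

Call:
jog_arm:
  moves:
    - {"tx": 0.06,"ty": 0,"tz": 0.042,"rx": 0,"ry": 0,"rz": 0,"grip": 1}
    - {"tx": 0.13,"ty": 0,"tz": 0.091,"rx": 0,"ry": 0,"rz": 0,"grip": 1}
    - {"tx": 0.2,"ty": 0,"tz": 0.14,"rx": 0,"ry": 0,"rz": 0,"grip": 1}
    - {"tx": 0.27,"ty": 0,"tz": 0.189,"rx": 0,"ry": 0,"rz": 0,"grip": 1}
    - {"tx": 0.34,"ty": 0,"tz": 0.238,"rx": 0,"ry": 0,"rz": 0,"grip": 1}
    - {"tx": 0.41,"ty": 0,"tz": 0.287,"rx": 0,"ry": 0,"rz": 0,"grip": 1}
    - {"tx": 0.41,"ty": 0,"tz": 0.287,"rx": 0,"ry": 0,"rz": 0,"grip": 1}
    - {"tx": 0.41,"ty": 0,"tz": 0.287,"rx": 0,"ry": 0,"rz": 0,"grip": 1}

```text
t: 12.0
tcp_pos: [0.5954, 0.0328, 0.0605]
tool_rot: [180.0, -35.0, 1.6]
force: [0.9, 0.2, -1.4]
opening: 0.0116
gripper_force: 45.0
```

Run:
```python
from h import *
applied(.41,0,.287);show()
for n in("top","side"):cv2.imwrite(f"pics/{n}4.png",cams.grab_frame(n)[:,:,::-1])
a=cv2.imread("pics/top4.png")[160:290,220:350];b=cv2.imread("pics/side4.png")[160:290,220:370]
cv2.imwrite("pics/c4.png",cv2.resize(np.hstack([a,b]),None,fx=2.8,fy=2.8,interpolation=2))
```

```text
t 12.0 tcp [0.5954 0.0328 0.0605] rot [179.99 -34.99   1.64] F [ 0.87  0.24 -1.36] T [0.05 0.44 0.06] open 0.0116 gf 45.0 J [-11.   5. 125.  25.  17.  56.]
cmd err mm [-0.43 -0.43  0.61] deg 0.030434825089847396
```

View pics/c4.png

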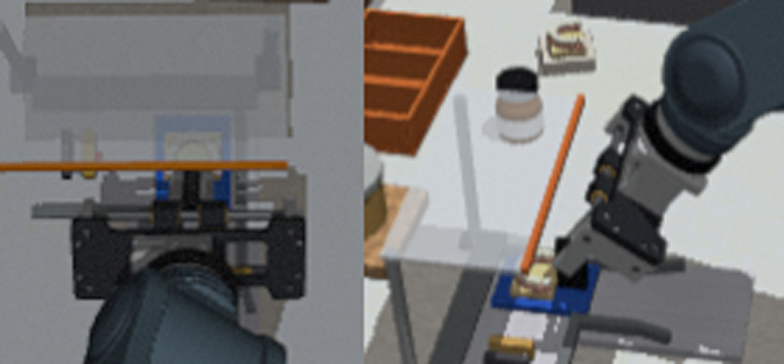

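Picture: the carrier is in the guide under the shield, and the gripper is clear in front of the orange edge (side crop (528,265)). Its nose, at crop (193,118), is about 20 mm short of the wall.

Call:
jog_arm:
  moves:
    - {"tx": 0.03,"ty": 0,"tz": 0.021,"rx": 0,"ry": 0,"rz": 0,"grip": 1}
    - {"tx": 0.06,"ty": 0,"tz": 0.042,"rx": 0,"ry": 0,"rz": 0,"grip": 1}
    - {"tx": 0.076,"ty": 0,"tz": 0.0535,"rx": 0,"ry": 0,"rz": 0,"grip": 1}
    - {"tx": 0.076,"ty": 0,"tz": 0.0535,"rx": 0,"ry": 0,"rz": 0,"grip": 1}
    - {"tx": 0.076,"ty": 0,"tz": 0.0535,"rx": 0,"ry": 0,"rz": 0,"grip": 1}
    - {"tx": 0.076,"ty": 0,"tz": 0.0535,"rx": 0,"ry": 0,"rz": 0,"grip": 1}

```text
t: 12.7
tcp_pos: [0.6097, 0.0332, 0.0605]
tool_rot: [180.0, -35.0, 1.6]
force: [0.8, 0.7, -0.7]
opening: 0.0121
gripper_force: 45.0
```

Call:
jog_arm:
  moves:
    - {"tx": 0.005,"ty": 0,"tz": 0.0035,"rx": 0,"ry": 0,"rz": 0,"grip": 1}
    - {"tx": 0.011,"ty": 0,"tz": 0.0077,"rx": 0,"ry": 0,"rz": 0,"grip": 1}
    - {"tx": 0.011,"ty": 0,"tz": 0.0077,"rx": 0,"ry": 0,"rz": 0,"grip": 1}
    - {"tx": 0.011,"ty": 0,"tz": 0.0077,"rx": 0,"ry": 0,"rz": 0,"grip": 1}

```text
t: 13.1
tcp_pos: [0.6115, 0.0333, 0.0604]
tool_rot: [180.0, -35.0, 1.7]
force: [-3.9, 0.4, 5.4]
opening: 0.0118
gripper_force: 45.0
```

Call:
jog_arm:
  moves:
    - {"tx": 0.003,"ty": 0,"tz": 0.002,"rx": 0,"ry": 0,"rz": 0,"grip": 1}
    - {"tx": 0.0055,"ty": 0,"tz": 0.0038,"rx": 0,"ry": 0,"rz": 0,"grip": 1}
    - {"tx": 0.0055,"ty": 0,"tz": 0.0038,"rx": 0,"ry": 0,"rz": 0,"grip": 1}
    - {"tx": 0.0055,"ty": 0,"tz": 0.0038,"rx": 0,"ry": 0,"rz": 0,"grip": 1}

```text
t: 13.5
tcp_pos: [0.6125, 0.0334, 0.0605]
tool_rot: [-180.0, -35.0, 1.7]
force: [-4.5, -0.2, 5.8]
opening: 0.0116
gripper_force: 45.0
```

Call:
jog_arm:
  moves:
    - {"tx": 0.003,"ty": 0,"tz": 0.002,"rx": 0,"ry": 0,"rz": 0,"grip": 1}
    - {"tx": 0.0055,"ty": 0,"tz": 0.0038,"rx": 0,"ry": 0,"rz": 0,"grip": 1}
    - {"tx": 0.0055,"ty": 0,"tz": 0.0038,"rx": 0,"ry": 0,"rz": 0,"grip": 1}
    - {"tx": 0.0055,"ty": 0,"tz": 0.0038,"rx": 0,"ry": 0,"rz": 0,"grip": 1}

```text
t: 13.9
tcp_pos: [0.6126, 0.0334, 0.0605]
tool_rot: [-180.0, -34.9, 1.7]
force: [-18.2, -3.2, 16.2]
opening: 0.0116
gripper_force: 45.0
```

Call:
jog_arm:
  moves:
    - {"tx": 0.003,"ty": 0,"tz": 0.002,"rx": 0,"ry": 0,"rz": 0,"grip": 1}
    - {"tx": 0.0055,"ty": 0,"tz": 0.0038,"rx": 0,"ry": 0,"rz": 0,"grip": 1}
    - {"tx": 0.0055,"ty": 0,"tz": 0.0038,"rx": 0,"ry": 0,"rz": 0,"grip": 1}
    - {"tx": 0.0055,"ty": 0,"tz": 0.0038,"rx": 0,"ry": 0,"rz": 0,"grip": 1}

```text
t: 14.3
tcp_pos: [0.6127, 0.0334, 0.0605]
tool_rot: [-180.0, -34.8, 1.7]
force: [-32.7, -5.9, 28.7]
opening: 0.0117
gripper_force: 45.0
```

Run:
```python
from h import *
applied(.076,0,.0535);applied(.011,0,.0077)
for _ in range(3):applied(.0055,0,.0038)
show()
```

```text
t 14.3 tcp [0.6127 0.0334 0.0605] rot [-180.    -34.81    1.72] F [-32.71  -5.94  28.69] T [-0.72  1.84 -0.47] open 0.0117 gf 45.0 J [-10.   7. 122.  24.  18.  57.]
cmd err mm [-2.06 -0.38  0.63] deg 0.16226638106532326
```

Call:
jog_arm:
  moves:
    - {"tx": -0.006,"ty": 0,"tz": -0.0042,"rx": 0,"ry": 0,"rz": 0,"grip": 1}
    - {"tx": -0.011,"ty": 0,"tz": -0.0077,"rx": 0,"ry": 0,"rz": 0,"grip": 1}
    - {"tx": -0.011,"ty": 0,"tz": -0.0077,"rx": 0,"ry": 0,"rz": 0,"grip": 1}
    - {"tx": -0.011,"ty": 0,"tz": -0.0077,"rx": 0,"ry": 0,"rz": 0,"grip": 1}

```text
t: 14.7
tcp_pos: [0.6125, 0.0333, 0.0605]
tool_rot: [180.0, -35.0, 1.7]
force: [-7.2, -0.7, 8.8]
opening: 0.0116
gripper_force: 45.0
```

Call:
jog_arm:
  moves:
    - {"tx": 0,"ty": -0.03,"tz": 0,"rx": 0,"ry": 0,"rz": 0,"grip": 1}
    - {"tx": 0,"ty": -0.06,"tz": 0,"rx": 0,"ry": 0,"rz": 0,"grip": 1}
    - {"tx": 0,"ty": -0.09,"tz": 0,"rx": 0,"ry": 0,"rz": 0,"grip": 1}
    - {"tx": 0,"ty": -0.1,"tz": 0,"rx": 0,"ry": 0,"rz": 0,"grip": 1}
    - {"tx": 0,"ty": -0.1,"tz": 0,"rx": 0,"ry": 0,"rz": 0,"grip": 1}
    - {"tx": 0,"ty": -0.1,"tz": 0,"rx": 0,"ry": 0,"rz": 0,"grip": 1}

```text
t: 15.3
tcp_pos: [0.6117, 0.0441, 0.0606]
tool_rot: [179.7, -35.0, 1.6]
force: [-26.7, -25.2, 20.8]
opening: 0.012
gripper_force: 45.1
```

Run:
```python
from h import *
applied(-.011,0,-.0077);applied(0,-.1)
show()
```

```text
t 15.3 tcp [0.6117 0.0441 0.0606] rot [179.7  -35.05   1.56] F [-26.73 -25.22  20.76] T [-4.39  2.17 -3.53] open 0.012 gf 45.1 J [ -9.   7. 122.  20.  17.  62.]
cmd err mm [-0.6  -4.66  0.72] deg 0.3668309566759458
```

Call:
jog_arm:
  moves:
    - {"tx": -0.003,"ty": -0.0,"tz": -0.004,"rx": 0,"ry": 0,"rz": 0,"grip": 1}
    - {"tx": -0.0063,"ty": 0,"tz": -0.0085,"rx": 0,"ry": 0,"rz": 0,"grip": 1}
    - {"tx": -0.0063,"ty": 0,"tz": -0.0085,"rx": 0,"ry": 0,"rz": 0,"grip": 1}
    - {"tx": -0.0063,"ty": 0,"tz": -0.0085,"rx": 0,"ry": 0,"rz": 0,"grip": 1}
    - {"tx": -0.0063,"ty": 0,"tz": -0.0085,"rx": 0,"ry": 0,"rz": 0,"grip": 1}

```text
t: 15.8
tcp_pos: [0.6105, 0.0486, 0.0606]
tool_rot: [-180.0, -34.9, 1.7]
force: [0.7, -0.7, -1.9]
opening: 0.0116
gripper_force: 45.0
```

Run:
```python
from h import *
applied(-.0063,0,-.0085)
show()
for n in("top","side"):cv2.imwrite(f"pics/{n}5.png",cams.grab_frame(n)[:,:,::-1])
a=cv2.imread("pics/top5.png")[160:290,220:350];b=cv2.imread("pics/side5.png")[160:290,220:370]
cv2.imwrite("pics/c5.png",cv2.resize(np.hstack([a,b]),None,fx=2.8,fy=2.8,interpolation=2))
```

```text
t 15.8 tcp [0.6105 0.0486 0.0606] rot [-180.    -34.94    1.68] F [ 0.74 -0.72 -1.87] T [-0.21  0.22 -0.13] open 0.0116 gf 45.0 J [ -9.   7. 122.  21.  17.  62.]
cmd err mm [-0.28 -0.05  0.22] deg 0.0424949749963174
```

View pics/c5.png

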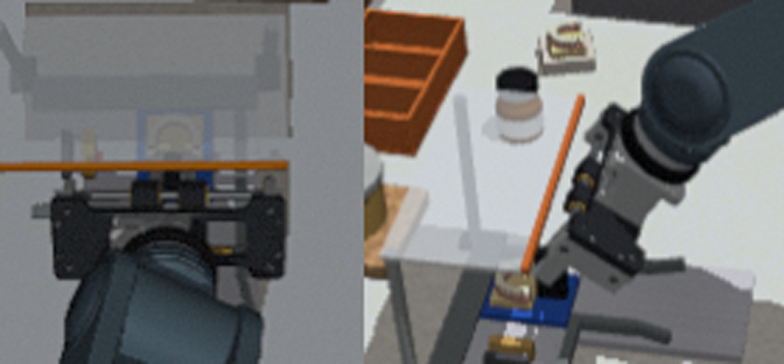

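Picture: the carrier is free of the guide and now in the bay (left edge at crop x≈137, brass stop face at about 97, so roughly 33 mm to go). I'll carry on left gently.

Call:
jog_arm:
  moves:
    - {"tx": 0,"ty": -0.03,"tz": 0,"rx": 0,"ry": 0,"rz": 0,"grip": 1}
    - {"tx": 0,"ty": -0.06,"tz": 0,"rx": 0,"ry": 0,"rz": 0,"grip": 1}
    - {"tx": 0,"ty": -0.09,"tz": 0,"rx": 0,"ry": 0,"rz": 0,"grip": 1}
    - {"tx": 0,"ty": -0.12,"tz": 0,"rx": 0,"ry": 0,"rz": 0,"grip": 1}
    - {"tx": 0,"ty": -0.133,"tz": 0,"rx": 0,"ry": 0,"rz": 0,"grip": 1}
    - {"tx": 0,"ty": -0.133,"tz": 0,"rx": 0,"ry": 0,"rz": 0,"grip": 1}
    - {"tx": 0,"ty": -0.133,"tz": 0,"rx": 0,"ry": 0,"rz": 0,"grip": 1}

```text
t: 16.6
tcp_pos: [0.6098, 0.0685, 0.0606]
tool_rot: [-180.0, -34.9, 1.7]
force: [0.6, 1.2, -1.8]
opening: 0.0117
gripper_force: 45.0
```

Call:
jog_arm:
  moves:
    - {"tx": 0,"ty": -0.015,"tz": 0,"rx": 0,"ry": 0,"rz": 0,"grip": 1}
    - {"tx": 0,"ty": -0.027,"tz": 0,"rx": 0,"ry": 0,"rz": 0,"grip": 1}
    - {"tx": 0,"ty": -0.027,"tz": 0,"rx": 0,"ry": 0,"rz": 0,"grip": 1}
    - {"tx": 0,"ty": -0.027,"tz": 0,"rx": 0,"ry": 0,"rz": 0,"grip": 1}

```text
t: 17.0
tcp_pos: [0.6097, 0.0724, 0.0606]
tool_rot: [-180.0, -34.9, 1.7]
force: [-0.7, 0.1, -2.5]
opening: 0.012
gripper_force: 45.0
```

Run:
```python
from h import *
applied(0,-.133);applied(0,-.027)
show()
```

```text
t 17.0 tcp [0.6097 0.0724 0.0606] rot [-179.99  -34.93    1.65] F [-0.69  0.09 -2.51] T [0.03 0.54 0.05] open 0.012 gf 45.0 J [ -6.   7. 122.  15.  16.  70.]
cmd err mm [-0.42 -0.31  0.28] deg 0.03167524151661251
```

Call:
jog_arm:
  moves:
    - {"tx": 0,"ty": -0.0133,"tz": 0,"rx": 0,"ry": 0,"rz": 0,"grip": 1}
    - {"tx": 0,"ty": -0.0133,"tz": 0,"rx": 0,"ry": 0,"rz": 0,"grip": 1}
    - {"tx": 0,"ty": -0.0133,"tz": 0,"rx": 0,"ry": 0,"rz": 0,"grip": 1}
    - {"tx": 0,"ty": -0.0133,"tz": 0,"rx": 0,"ry": 0,"rz": 0,"grip": 1}

```text
t: 17.4
tcp_pos: [0.6097, 0.0743, 0.0607]
tool_rot: [-180.0, -34.9, 1.6]
force: [-0.4, -0.1, -3.4]
opening: 0.0118
gripper_force: 45.0
```

Call:
jog_arm:
  moves:
    - {"tx": 0,"ty": -0.01,"tz": 0,"rx": 0,"ry": 0,"rz": 0,"grip": 1}
    - {"tx": 0,"ty": -0.01,"tz": 0,"rx": 0,"ry": 0,"rz": 0,"grip": 1}
    - {"tx": 0,"ty": -0.01,"tz": 0,"rx": 0,"ry": 0,"rz": 0,"grip": 1}
    - {"tx": 0,"ty": -0.01,"tz": 0,"rx": 0,"ry": 0,"rz": 0,"grip": 1}

```text
t: 17.8
tcp_pos: [0.6098, 0.0758, 0.0608]
tool_rot: [180.0, -35.0, 1.6]
force: [-0.5, -0.4, -2.7]
opening: 0.0117
gripper_force: 45.0
```

Run:
```python
from h import *
applied(0,-.0133);applied(0,-.01)
show()
```

```text
t 17.8 tcp [0.6098 0.0758 0.0608] rot [180.   -34.96   1.65] F [-0.47 -0.38 -2.67] T [ 0.01  0.61 -0.03] open 0.0117 gf 45.0 J [ -5.   7. 122.  14.  16.  71.]
cmd err mm [-0.26 -0.4   0.47] deg 0.0029057432765415394
```

Call:
jog_arm:
  moves:
    - {"tx": 0,"ty": -0.01,"tz": 0,"rx": 0,"ry": 0,"rz": 0,"grip": 1}
    - {"tx": 0,"ty": -0.01,"tz": 0,"rx": 0,"ry": 0,"rz": 0,"grip": 1}
    - {"tx": 0,"ty": -0.01,"tz": 0,"rx": 0,"ry": 0,"rz": 0,"grip": 1}
    - {"tx": 0,"ty": -0.01,"tz": 0,"rx": 0,"ry": 0,"rz": 0,"grip": 1}

```text
t: 18.2
tcp_pos: [0.6097, 0.0773, 0.0608]
tool_rot: [180.0, -35.0, 1.7]
force: [0.1, 0.3, -3.6]
opening: 0.012
gripper_force: 45.0
```

Call:
jog_arm:
  moves:
    - {"tx": 0,"ty": -0.01,"tz": 0,"rx": 0,"ry": 0,"rz": 0,"grip": 1}
    - {"tx": 0,"ty": -0.01,"tz": 0,"rx": 0,"ry": 0,"rz": 0,"grip": 1}
    - {"tx": 0,"ty": -0.01,"tz": 0,"rx": 0,"ry": 0,"rz": 0,"grip": 1}
    - {"tx": 0,"ty": -0.01,"tz": 0,"rx": 0,"ry": 0,"rz": 0,"grip": 1}

```text
t: 18.6
tcp_pos: [0.6097, 0.0787, 0.0608]
tool_rot: [180.0, -35.0, 1.7]
force: [-0.8, -0.2, -2.5]
opening: 0.0119
gripper_force: 45.0
```

Call:
jog_arm:
  moves:
    - {"tx": 0,"ty": -0.0067,"tz": 0,"rx": 0,"ry": 0,"rz": 0,"grip": 1}
    - {"tx": 0,"ty": -0.0067,"tz": 0,"rx": 0,"ry": 0,"rz": 0,"grip": 1}
    - {"tx": 0,"ty": -0.0067,"tz": 0,"rx": 0,"ry": 0,"rz": 0,"grip": 1}
    - {"tx": 0,"ty": -0.0067,"tz": 0,"rx": 0,"ry": 0,"rz": 0,"grip": 1}

```text
t: 19.0
tcp_pos: [0.6097, 0.0798, 0.0608]
tool_rot: [180.0, -35.0, 1.6]
force: [-0.5, -0.8, -2.0]
opening: 0.0116
gripper_force: 45.0
```

Call:
jog_arm:
  moves:
    - {"tx": 0,"ty": -0.0067,"tz": 0,"rx": 0,"ry": 0,"rz": 0,"grip": 1}
    - {"tx": 0,"ty": -0.0067,"tz": 0,"rx": 0,"ry": 0,"rz": 0,"grip": 1}
    - {"tx": 0,"ty": -0.0067,"tz": 0,"rx": 0,"ry": 0,"rz": 0,"grip": 1}
    - {"tx": 0,"ty": -0.0067,"tz": 0,"rx": 0,"ry": 0,"rz": 0,"grip": 1}

```text
t: 19.4
tcp_pos: [0.6097, 0.0808, 0.0609]
tool_rot: [180.0, -35.0, 1.6]
force: [0.4, -1.4, -3.2]
opening: 0.0117
gripper_force: 45.0
```

Run:
```python
from h import *
applied(0,-.02);applied(0,-.0134)
show()
for n in("top","side"):cv2.imwrite(f"pics/{n}6.png",cams.grab_frame(n)[:,:,::-1])
a=cv2.imread("pics/top6.png")[195:245,225:305];b=cv2.imread("pics/side6.png")[250:300,245:325]
cv2.imwrite("pics/c6.png",cv2.resize(np.hstack([a,b]),None,fx=5,fy=5,interpolation=2))
show()
```

```text
t 19.4 tcp [0.6097 0.0808 0.0609] rot [180.   -34.96   1.65] F [ 0.38 -1.4  -3.18] T [-0.12  0.5  -0.06] open 0.0117 gf 45.0 J [ -5.   8. 122.  13.  16.  72.]
cmd err mm [-0.21 -0.41  0.51] deg 0.004273337748587179
t 19.5 tcp [0.6096 0.0807 0.0608] rot [180.   -34.96   1.65] F [ 0.69 -1.06 -3.47] T [-0.09  0.56 -0.11] open 0.0115 gf 45.0 J [ -5.   8. 122.  13.  16.  72.]
cmd err mm [-0.24 -0.43  0.45] deg 0.0010856099391280604
```

View pics/c6.png

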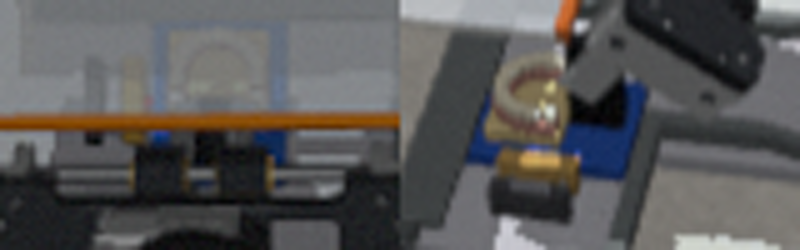

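Picture: the plate's left edge is at crop x≈154 and the brass face at about 142. The red tip is still visible between them at 148, so the carrier is on the pin but not yet on the block. I'll keep creeping.

Call:
jog_arm:
  moves:
    - {"tx": 0,"ty": -0.0067,"tz": 0,"rx": 0,"ry": 0,"rz": 0,"grip": 1}
    - {"tx": 0,"ty": -0.0067,"tz": 0,"rx": 0,"ry": 0,"rz": 0,"grip": 1}
    - {"tx": 0,"ty": -0.0067,"tz": 0,"rx": 0,"ry": 0,"rz": 0,"grip": 1}
    - {"tx": 0,"ty": -0.0067,"tz": 0,"rx": 0,"ry": 0,"rz": 0,"grip": 1}

```text
t: 19.9
tcp_pos: [0.6096, 0.0818, 0.0608]
tool_rot: [180.0, -35.0, 1.6]
force: [-0.2, -0.8, -2.4]
opening: 0.0118
gripper_force: 45.0
```

Call:
jog_arm:
  moves:
    - {"tx": 0,"ty": -0.0067,"tz": 0,"rx": 0,"ry": 0,"rz": 0,"grip": 1}
    - {"tx": 0,"ty": -0.0067,"tz": 0,"rx": 0,"ry": 0,"rz": 0,"grip": 1}
    - {"tx": 0,"ty": -0.0067,"tz": 0,"rx": 0,"ry": 0,"rz": 0,"grip": 1}
    - {"tx": 0,"ty": -0.0067,"tz": 0,"rx": 0,"ry": 0,"rz": 0,"grip": 1}

```text
t: 20.3
tcp_pos: [0.6096, 0.0828, 0.0608]
tool_rot: [-180.0, -35.0, 1.6]
force: [0.6, -0.8, -2.0]
opening: 0.0115
gripper_force: 45.0
```

Call:
jog_arm:
  moves:
    - {"tx": 0,"ty": -0.0067,"tz": 0,"rx": 0,"ry": 0,"rz": 0,"grip": 1}
    - {"tx": 0,"ty": -0.0067,"tz": 0,"rx": 0,"ry": 0,"rz": 0,"grip": 1}
    - {"tx": 0,"ty": -0.0067,"tz": 0,"rx": 0,"ry": 0,"rz": 0,"grip": 1}
    - {"tx": 0,"ty": -0.0067,"tz": 0,"rx": 0,"ry": 0,"rz": 0,"grip": 1}

```text
t: 20.7
tcp_pos: [0.6095, 0.0838, 0.0608]
tool_rot: [180.0, -35.0, 1.6]
force: [0.8, 0.2, -2.5]
opening: 0.0117
gripper_force: 45.0
```

Call:
jog_arm:
  moves:
    - {"tx": 0,"ty": -0.0067,"tz": 0,"rx": 0,"ry": 0,"rz": 0,"grip": 1}
    - {"tx": 0,"ty": -0.0067,"tz": 0,"rx": 0,"ry": 0,"rz": 0,"grip": 1}
    - {"tx": 0,"ty": -0.0067,"tz": 0,"rx": 0,"ry": 0,"rz": 0,"grip": 1}
    - {"tx": 0,"ty": -0.0067,"tz": 0,"rx": 0,"ry": 0,"rz": 0,"grip": 1}

```text
t: 21.1
tcp_pos: [0.6095, 0.0847, 0.0608]
tool_rot: [180.0, -35.0, 1.6]
force: [-0.5, -1.7, -2.4]
opening: 0.012
gripper_force: 45.0
```

Call:
jog_arm:
  moves:
    - {"tx": 0,"ty": -0.0067,"tz": 0,"rx": 0,"ry": 0,"rz": 0,"grip": 1}
    - {"tx": 0,"ty": -0.0067,"tz": 0,"rx": 0,"ry": 0,"rz": 0,"grip": 1}
    - {"tx": 0,"ty": -0.0067,"tz": 0,"rx": 0,"ry": 0,"rz": 0,"grip": 1}
    - {"tx": 0,"ty": -0.0067,"tz": 0,"rx": 0,"ry": 0,"rz": 0,"grip": 1}
    - {"tx": 0,"ty": -0.0067,"tz": 0,"rx": 0,"ry": 0,"rz": 0,"grip": 1}

```text
t: 21.6
tcp_pos: [0.6095, 0.0857, 0.0609]
tool_rot: [180.0, -35.0, 1.6]
force: [-1.0, -4.7, -1.3]
opening: 0.0117
gripper_force: 45.0
```

Run:
```python
from h import *
applied(0,-.0067*5)
F=[]
for i in range(3):
    cams.grab_frame("top");F.append(ctrl.sense()["force"])
print(np.mean(F,0).round(2),np.std(F,0).round(2));show()
```

```text
[ 0.04 -4.87 -1.7 ] [0.25 0.23 0.23]
t 21.75 tcp [0.6096 0.0857 0.0609] rot [179.99 -34.97   1.65] F [ 0.13 -4.84 -1.45] T [-0.91  0.6  -0.52] open 0.0119 gf 45.0 J [ -4.   8. 122.  12.  16.  74.]
cmd err mm [-0.16 -0.51  0.53] deg 0.014471533932819953
```

Call:
jog_arm:
  moves:
    - {"tx": 0,"ty": 0.003,"tz": 0,"rx": 0,"ry": 0,"rz": 0,"grip": 1}
    - {"tx": 0,"ty": 0.006,"tz": 0,"rx": 0,"ry": 0,"rz": 0,"grip": 1}
    - {"tx": 0.003,"ty": 0.006,"tz": 0.004,"rx": 0,"ry": 0,"rz": 0,"grip": 1}
    - {"tx": 0.0056,"ty": 0.006,"tz": 0.0072,"rx": 0,"ry": 0,"rz": 0,"grip": 1}
    - {"tx": 0.0056,"ty": 0.006,"tz": 0.0072,"rx": 0,"ry": 0,"rz": 0,"grip": 1}
    - {"tx": 0.0056,"ty": 0.006,"tz": 0.0072,"rx": 0,"ry": 0,"rz": 0,"grip": 1}

```text
t: 22.35
tcp_pos: [0.6108, 0.0851, 0.0606]
tool_rot: [-180.0, -35.0, 1.7]
force: [-3.7, -4.3, 1.7]
opening: 0.0115
gripper_force: 45.0
```

Run:
```python
from h import *
applied(.0056,.006,.0072)
F=[]
for i in range(3):
    cams.grab_frame("top");F.append(ctrl.sense()["force"])
print(np.mean(F,0).round(2),np.std(F,0).round(2));show()
```

```text
[-3.06 -3.49  1.72] [0.14 0.23 0.12]
t 22.5 tcp [0.6108 0.0851 0.0606] rot [-179.99  -34.96    1.66] F [-3.1  -3.82  1.74] T [-0.67  0.62 -0.33] open 0.012 gf 45.0 J [ -4.   8. 122.  12.  16.  74.]
cmd err mm [-0.28 -0.22  0.62] deg 0.0189771351330752
```

Call:
jog_arm:
  moves:
    - {"tx": -0.001,"ty": 0.0035,"tz": -0.0007,"rx": 0,"ry": 0,"rz": 0,"grip": 1}
    - {"tx": -0.001,"ty": 0.0035,"tz": -0.0007,"rx": 0,"ry": 0,"rz": 0,"grip": 1}
    - {"tx": -0.001,"ty": 0.0035,"tz": -0.0007,"rx": 0,"ry": 0,"rz": 0,"grip": 1}
    - {"tx": -0.001,"ty": 0.0035,"tz": -0.0007,"rx": 0,"ry": 0,"rz": 0,"grip": 1}
    - {"tx": -0.001,"ty": 0.0035,"tz": -0.0007,"rx": 0,"ry": 0,"rz": 0,"grip": 1}

```text
t: 23.0
tcp_pos: [0.6108, 0.0846, 0.0605]
tool_rot: [-180.0, -35.0, 1.6]
force: [-2.0, -0.4, 0.1]
opening: 0.0116
gripper_force: 45.0
```

Run:
```python
from h import *
applied(-.001,.0035,-.0007)
F=[]
for i in range(3):
    cams.grab_frame("top");F.append(ctrl.sense()["force"])
print(np.mean(F,0).round(2),np.std(F,0).round(2));show()
```

```text
[-1.33 -0.57 -0.4 ] [0.47 0.39 0.55]
t 23.15 tcp [0.6107 0.0845 0.0605] rot [-179.99  -34.97    1.65] F [-1.83 -0.69  0.37] T [-0.04  0.34  0.05] open 0.0117 gf 45.0 J [ -4.   8. 122.  12.  16.  74.]
cmd err mm [-0.16 -0.28  0.57] deg 0.015219875312328997
```

Call:
jog_arm:
  moves:
    - {"tx": 0,"ty": -0.002,"tz": 0,"rx": 0,"ry": 0,"rz": 0,"grip": 1}
    - {"tx": 0,"ty": -0.002,"tz": 0,"rx": 0,"ry": 0,"rz": 0,"grip": 1}
    - {"tx": 0,"ty": -0.002,"tz": 0,"rx": 0,"ry": 0,"rz": 0,"grip": 1}
    - {"tx": 0,"ty": -0.002,"tz": 0,"rx": 0,"ry": 0,"rz": 0,"grip": 0.4}
    - {"tx": 0,"ty": -0.002,"tz": 0,"rx": 0,"ry": 0,"rz": 0,"grip": 0.4}
    - {"tx": 0,"ty": -0.002,"tz": 0,"rx": 0,"ry": 0,"rz": 0,"grip": 0.4}
    - {"tx": 0,"ty": -0.002,"tz": 0,"rx": 0,"ry": 0,"rz": 0,"grip": 0.4}
    - {"tx": 0,"ty": -0.002,"tz": 0,"rx": 0,"ry": 0,"rz": 0,"grip": 0.4}
  squeeze: 10

```text
t: 23.95
tcp_pos: [0.6107, 0.0848, 0.0605]
tool_rot: [-180.0, -35.0, 1.6]
force: [0.4, -0.6, 1.1]
opening: 0.0284
gripper_force: 0.0
```

Call:
jog_arm:
  moves:
    - {"tx": -0.05,"ty": 0,"tz": -0.035,"rx": 0,"ry": 0,"rz": 0,"grip": 0.4}
    - {"tx": -0.14,"ty": 0,"tz": -0.098,"rx": 0,"ry": 0,"rz": 0,"grip": 0.4}
    - {"tx": -0.24,"ty": 0,"tz": -0.168,"rx": 0,"ry": 0,"rz": 0,"grip": 0.4}
    - {"tx": -0.34,"ty": 0,"tz": -0.238,"rx": 0,"ry": 0,"rz": 0,"grip": 0.4}
    - {"tx": -0.44,"ty": 0,"tz": -0.308,"rx": 0,"ry": 0,"rz": 0,"grip": 0.4}
    - {"tx": -0.44,"ty": 0,"tz": -0.308,"rx": 0,"ry": 0,"rz": 0,"grip": 0.4}
    - {"tx": -0.2,"ty": 0,"tz": -0.7,"rx": 0,"ry": 0,"rz": 0,"grip": 0.4}
    - {"tx": -0.2,"ty": 0,"tz": -0.7,"rx": 0,"ry": 0,"rz": 0,"grip": 0.4}

```text
t: 24.75
tcp_pos: [0.5276, 0.082, 0.1323]
tool_rot: [179.9, -35.2, 1.7]
force: [1.9, -0.0, 0.6]
opening: 0.0286
gripper_force: 0.0
```

Run:
```python
from h import *
show()
for n in("top","side"):cv2.imwrite(f"pics/{n}7.png",cams.grab_frame(n)[:,:,::-1])
a=cv2.imread("pics/top7.png")[160:260,225:325];b=cv2.imread("pics/side7.png")[230:330,225:325]
cv2.imwrite("pics/c7.png",cv2.resize(np.hstack([a,b]),None,fx=4,fy=4,interpolation=2))
```

```text
t 24.75 tcp [0.5276 0.082  0.1323] rot [179.95 -35.17   1.65] F [ 1.86 -0.    0.63] T [0.08 0.18 0.07] open 0.0286 gf 0.0 J [ -5. -13. 133.   9.  26.  76.]
cmd err mm [-83.31  -2.79  72.34] deg 0.21565126981244714
```

View pics/c7.png

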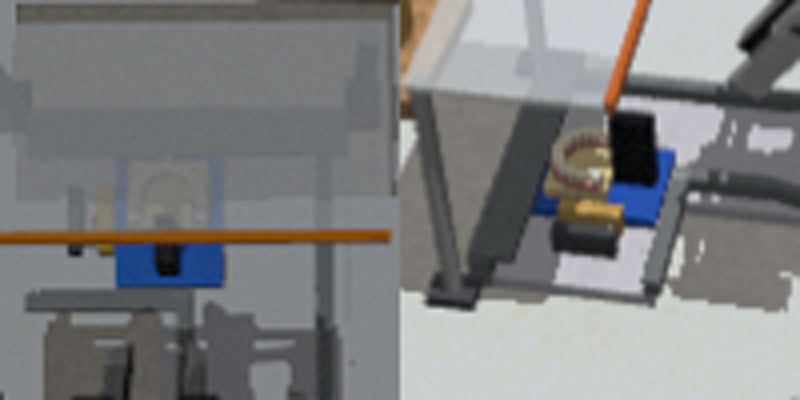

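Picture: the carrier stands in the bay with its blue edge at crop x≈117, against the brass block at about 105-115, and the cast is upright. I'll check for a gap numerically.

Run:
```python
from h import *
im=cv2.imread("pics/top7.png")
for r in(213,216,222):print(r,[tuple(im[r,c][::-1]) for c in range(246,260)])
im=cv2.imread("pics/top6.png")
print([tuple(im[213,c][::-1]) for c in range(246,262)])
# predicted touching geometry: brass right top edge z=30, blue left top edge z=20 at same holder y
y=.0845-.0323+.0007
for hy in(32+(.0846-.0323)*1e3+1,):print(hy,proj("top",[hol(10,hy,30),hol(10,hy,20),hol(20,hy,30),hol(20,hy,20)]))
```

```text
213 [(np.uint8(117), np.uint8(121), np.uint8(125)), (np.uint8(131), np.uint8(134), np.uint8(139)), (np.uint8(127), np.uint8(128), np.uint8(130)), (np.uint8(126), np.uint8(125), np.uint8(118)), (np.uint8(130), np.uint8(128), np.uint8(114)), (np.uint8(130), np.uint8(127), np.uint8(113)), (np.uint8(130), np.uint8(127), np.uint8(113)), (np.uint8(119), np.uint8(120), np.uint8(120)), (np.uint8(102), np.uint8(116), np.uint8(136)), (np.uint8(101), np.uint8(115), np.uint8(136)), (np.uint8(115), np.uint8(122), np.uint8(136)), (np.uint8(132), np.uint8(131), np.uint8(131)), (np.uint8(130), np.uint8(132), np.uint8(134)), (np.uint8(128), np.uint8(130), np.uint8(131))]
216 [(np.uint8(121), np.uint8(127), np.uint8(132)), (np.uint8(131), np.uint8(132), np.uint8(138)), (np.uint8(127), np.uint8(118), np.uint8(119)), (np.uint8(128), np.uint8(123), np.uint8(116)), (np.uint8(129), np.uint8(129), np.uint8(116)), (np.uint8(132), np.uint8(130), np.uint8(118)), (np.uint8(129), np.uint8(128), np.uint8(116)), (np.uint8(118), np.uint8(122), np.uint8(123)), (np.uint8(101), np.uint8(117), np.uint8(141)), (np.uint8
[... 1054 characters left out ...]
, (np.uint8(133), np.uint8(130), np.uint8(115)), (np.uint8(132), np.uint8(130), np.uint8(117)), (np.uint8(133), np.uint8(131), np.uint8(117)), (np.uint8(125), np.uint8(123), np.uint8(115)), (np.uint8(116), np.uint8(119), np.uint8(121)), (np.uint8(119), np.uint8(127), np.uint8(137)), (np.uint8(104), np.uint8(117), np.uint8(139)), (np.uint8(108), np.uint8(119), np.uint8(137)), (np.uint8(120), np.uint8(124), np.uint8(131)), (np.uint8(131), np.uint8(132), np.uint8(134)), (np.uint8(127), np.uint8(131), np.uint8(132)), (np.uint8(124), np.uint8(124), np.uint8(126))]
85.29999999999998 [[251.8157073  223.33346747]
 [252.15489977 224.00413792]
 [251.84048354 219.11719708]
 [252.17907665 219.81577372]]
```

```bash
python3 -c "
from plant import ctrl
print(ctrl.finish_job())"
```

```text
the job is handed in; nothing more can be done
None
```

Job handed in at about 25 s: the carrier stands nose to the end wall and against the brass stop, with no gap visible beside it and so the pin judged in (its travel is not read directly). The stop was pushed back by an estimated 1.4 mm at most, and the arm is clear of everything. On the way left the nose jammed briefly against the wall (tool force about 42 N), until I backed off slightly.

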